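# Lay out the clerk's desk for stamping forms

## Robot

A 6-joint arm with a two-finger parallel gripper is mounted at the origin on the work surface. World frame = base frame: x ahead of the robot, y to its left, z up, the work surface at z = 0. Lengths are in m, angles in rad, forces in N, time in s.
With the tool pointing down it reaches from about 0.25 to 0.775 m from the base axis. Payload 4 kg.
Tool frame: the origin (TCP) lies on the centre line of the jaws, within the pads' length; the fingertips stand 17 mm ahead of it and the grasp point (between the pads) lies 2 mm behind it; z points along the fingers, y is the line along which they close (so a half turn about z gives the same grasp; the last joint's range is limited). The gripper opens to 94 mm and grips with 3 to 60 N. Pads are 16 mm wide; open, the fingers measure 119 mm over their backs; the gripper's body (75 mm by 177 mm) begins 78 mm behind the grasp point.
Start: joints at [-1.396, 0.087, 1.371, -0, 1.684, -0.103], TCP at [0.151, -0.529, 0.223] pointing down, gripper open.
Joint ranges: [-3.1, 3.1], [-0.76, 2.03], [0.27, 2.55], [-1.08, 4.22], [0.17, 2.65], [-2.57, 2.57]. Speed limits (rad/s): [2.79, 2.79, 3.14, 3.14, 3.14, 3.14].

## Interface

Orientations are given as [roll, pitch, yaw] about the fixed x, y, z axes, in that order (R = Rz(yaw) Ry(pitch) Rx(roll)).
In Python, from bench import robot gives the robot as it stands.
- The arm moves only by the tool servo_tool, never from a script. Its argument "plan" is a list of rows, each a list of 7 numbers: the shift along the tool's x, y, z normalised to -1 to 1, where 1 is 0.1 m, then the turn, a rotation vector about the tool's x, y, z normalised to -1 to 1, where 1 is pi/2 rad, then the finger opening in mm, from 0 to 94. In form: [[x, y, z, ax, ay, az, gripper], ...]. A call has 1 to 12 rows; each row is the pose to reach, as a shift and turn from the pose commanded when the call began, along the tool's axes at that moment; what a row does not reach only later rows make up. A row lasts 1/12 s, in which the tool goes at most 41.7 mm and 7.16 degrees, less where a joint would pass 70% of its speed; a pose out of reach is approached as far as the arm can. A call with a number of a shift or a turn outside -1 to 1 is refused whole. A call with a gripper value outside its range is refused whole. The fingers move at their own pace and stop on an object; the grip force is fixed at half the most. Time passes only in rows, so rows that repeat a pose let the fingers close. It gives the time, the measured TCP pose, the force, the opening and the grip force at its end, in the units of the state.
- robot.get_obs(): the state, without advancing time (a new reading comes with each control period).
- robot.snapshot(name): name is "scene" or "top" or "wrist"; returns the picture (400x640x3 uint8, red, green, blue); there is no depth.
- robot.camera_params(name): a dict with "camera_matrix" (3x3 intrinsics, pixels), "distortion" ([k1, k2, p1, p2, k3] as OpenCV has them; the pictures are not rectified), "rvec" (rotation vector, rad) and "tvec" (3), from world to camera coordinates, as OpenCV has them; the wrist camera has in their place "tool_from_camera" (4x4, takes a point from camera to tool coordinates, whose origin is the TCP and whose axes are the flange's). Camera axes: x right, y down, z forward; pixel columns grow to the right and rows downward; lengths in m; the calibration is good to about 2 mm. A picture is of the moment at which its call begins: read the wrist's pose just before it. camera_params takes no time and is no camera call.
- robot.close_job(): hands the job in; it is judged then, once.
Trained networks look in the newest picture that a camera, given by its name, has taken for a name from the list of things; names that differ only in an ending like _2 or _b are one class to them, and where a whole thing is asked for, a point or a joint stands for the part that bears it (a point fixed in the world has none). Each returns a list of dicts, best first, with "conf" (0 to 1); they miss things now and then, are a little off and sometimes report something else, mostly with a low value. They report only what shows in the picture. A call takes as long as a camera call. They do not tell look-alikes from the thing itself.
- robot.find_in(thing, camera): "extent" ([centre column, centre row, width, height] in pixels, round what is visible of it).
The state is a dict: "time": time; "joint_positions": joint angles; "qvel": joint speeds; "joint_torque": joint torques, N m; "tool_pos": TCP position; "ee_rot": TCP orientation; "wrist_force": force on the tool from outside, world axes, zero at the start; "wrist_torque": the same for the moment, N m; "width": finger opening in m; "finger_force": force on a finger pad.
Only numpy, scipy, OpenCV 4.12 (cv2) and the standard library are available. Lean on these libraries where they do the work, as an engineer would, in place of code of your own. Each camera call takes 0.05 s, during which the arm holds its last target. There are 200 camera calls.

## Task

Lay out the desk for a spell of stamping forms: stand the flask in the middle of the cork coaster, set the wide tin in the middle of the pile of slips as a paperweight with the narrow tin centred on top of it, and stand the hand stamp upright in the middle of the ink pad. Lay the stapler on its base in the middle of the dark mat, midway between the flask and the tins and square across the mat (parallel to its short sides, nose either way). Keep the flask upright all along, and leave the mug where it is.

Things in the scene. Friction and masses are not known exactly. Their poses are not given: they have to be found in the camera images.
- flask: Stainless steel drinking flask, loose, upright: round, 54 mm diameter up to 128 mm high, dark steel cap 47 mm diameter on top, 150 mm high in all, about 0.3 kg. By far the tallest thing there. Origin: centre of its underside, z up along its axis. Grip the 54 mm body, e.g. 112 mm above its underside.
- wide_tin: The larger of two round grey tins with black lids, loose: 58 mm diameter, 32 mm high, flat top and bottom, about 0.12 kg. Origin: centre of its underside, z up.
- narrow_tin: The smaller of two round grey tins with black lids, loose: 40 mm diameter, 28 mm high, flat top and bottom, about 0.06 kg. Origin: centre of its underside, z up.
- stamp: Round hand stamp with a turned wooden handle, loose, standing upright: rubber foot 40 mm diameter, wooden base 42 mm diameter up to 22 mm, a thin neck, and a round knob 26 mm diameter between 50 and 68 mm above the underside (the place to grip, e.g. at 58 mm), 75 mm high in all, about 0.07 kg. Origin: centre of its underside, z up along its axis.
- stapler: Desk stapler with a light grey top arm on a black base, loose, lying on its base: 120 mm long (its x axis, the nose to +x), 28 mm wide (its y axis), about 43 mm high, sides straight, about 0.18 kg. Origin: centre of its underside. Grip it across its width at its middle, e.g. 30 mm above its underside.
- inkpad: Open ink pad, fixed to the desk (place and yaw vary): flat steel tin 96 mm (its x) by 68 mm (its y) with a dark blue felt inset of 84 x 56 mm. Origin: centre of its underside on the desk; the felt's flat top is 14.5 mm above the origin.
- mat: Long thin dark rubber mat, fixed to the desk (place and yaw vary): 140 mm (its x, the short side) by 420 mm (its y, the long side), 3 mm thick. The coaster lies towards one end of it and the pile of slips towards the other, their centres each 150 mm from the mat's middle; which is at which end varies. Origin: centre of its underside; its top is 3 mm above.
- coaster: Square cork coaster, 90 x 90 mm, 5 mm thick, fixed on one end of the mat. Origin: centre of its underside; its top is 5 mm above the origin.
- slips: Square pile of white paper slips, 80 x 80 mm, 10 mm thick, fixed on the other end of the mat. Origin: centre of its underside; its top is 10 mm above the origin.
- mug: White open mug with a side handle, loose, 72 mm diameter, 90 mm high, standing among the other things; the handle sticks out about 35 mm on its y side. Not to be moved. Origin: centre of its underside.
Things that resemble listed ones, but are neither listed nor needed, are in the scene too. Of the things that look like the flask, the smaller one is meant.

How it is judged:
At the end, for the whole second after the job is handed in: Flask upright on coaster, stamp upright on ink pad, wide tin flat on slips, each within 15 mm of centre; narrow tin flat on wide tin within 12 mm; stapler on its base within 18 mm of the mat's centre, within 0.2 rad of its short side, either way; all at rest (horizontal distance between flask and coaster below 0.015 m and z of flask in the frame of coaster between 0.001 and 0.009 m and angle between each of flask, wide_tin, narrow_tin, stamp, stapler's own z axis and vertical below 0.1 rad and horizontal distance between wide_tin and slips below 0.015 m and z of wide_tin in the frame of slips between 0.006 and 0.014 m and horizontal distance between narrow_tin and wide_tin below 0.012 m and z of narrow_tin in the frame of wide_tin between 0.028 and 0.036 m and horizontal distance between stamp and inkpad below 0.015 m and z of stamp in the frame of inkpad between 0.0105 and 0.0185 m and horizontal distance between stapler and mat below 0.018 m and z of stapler in the frame of mat between -0.001 and 0.007 m and angle between the x axis of stapler and the x axis of mat, either way round below 0.2 rad and linear speed of each of flask, wide_tin, narrow_tin, stamp, stapler below 0.02 m/s and angular speed of each of flask, wide_tin, narrow_tin, stamp, stapler below 0.2 rad/s); the robot touches nothing.
It fails at once if the flask is tipped over (more than 0.7 rad) (angle between flask's own z axis and vertical above 0.7 rad).
It fails at once if the mug is moved by more than 25 mm or tipped (distance of mug from where it was at the start of the episode above 0.025 m or angle between mug's own z axis and vertical above 0.4 rad).
It also fails if it takes over 118 s, if anything falls off the work surface, if the arm or the gripper's body presses on something with over 40 N, if the wrist force passes 120 N, or if a joint passes its speed limit or range.

## Working session

There is one attempt and no reset: what is moved stays moved. The work goes in short steps, Python scripts to look and compute and a tool call to move; the robot and the scene stay as the last step left them, time stands still between calls to the robot, and variables do not carry over. Pictures are saved under pics/ and viewed, at most 16 in all, crops included, and the job is handed in when it is done.

Besides the shell and the picture viewer there is one more tool, called after "Request:" by a JSON object that holds its "name" and its "arguments". servo_tool: Moves the arm, as the interface text tells. Scaled input: -1 to 1 covers 0.1 m each way for a shift and pi/2 rad each way for a turn. Its arguments: {"type":"object","properties":{"plan":{"type":"array","items":{"type":"array","items":{"type":"number"}}}},"required":["plan"]}

```bash
ls; mkdir -p pics; python3 - <<'E'
from bench import robot
import cv2
for n in ("scene","top"):
    im=robot.snapshot(n); cv2.imwrite(f"pics/{n}0.png",im[:,:,::-1])
    for t in ["flask","wide_tin","narrow_tin","stamp","stapler","inkpad","mat","coaster","slips","mug"]:
        print(n,t,[([round(float(v)) for v in d["extent"]],round(float(d["conf"]),2)) for d in robot.find_in(t,n)])
    p=robot.camera_params(n); print({k:p[k] for k in p})
o=robot.get_obs(); print(o)
E
```

```text
pics
scene flask [([430, 142, 34, 56], 0.83)]
scene wide_tin [([255, 191, 29, 29], 0.91)]
scene narrow_tin [([314, 176, 13, 16], 0.57), ([348, 253, 199, 114], 0.16)]
scene stamp [([166, 256, 25, 26], 0.93)]
scene stapler [([478, 186, 45, 46], 0.81)]
scene inkpad [([202, 207, 38, 41], 0.72)]
scene mat [([349, 252, 197, 115], 0.58)]
scene coaster [([410, 225, 52, 42], 0.79), ([350, 252, 199, 113], 0.27)]
scene slips [([283, 270, 53, 47], 0.61)]
scene mug [([363, 152, 45, 48], 0.62)]
{'camera_matrix': array([[412.5719206 ,   0.        , 325.10799795],
       [  0.        , 412.5719206 , 199.84157708],
       [  0.        ,   0.        ,   1.        ]]), 'distortion': array([-0.02056653,  0.        ,  0.        ,  0.        ,  0.        ]), 'rvec': array([ 2.07183583,  1.54277352, -0.5209236 ]), 'tvec': array([-0.15009047, -0.3820195 ,  1.27826198])}
top flask [([123, 241, 78, 43], 0.93), ([187, 239, 43, 30], 0.82)]
top wide_tin [([384, 259, 25, 25], 0.68)]
top narrow_tin [([320, 259, 16, 21], 0.82)]
top stamp [([376, 164, 44, 38], 0.29)]
top stapler [([162, 193, 20, 50], 0.62), ([260, 2
[... 603 characters left out ...]
joint_positions': array([-1.39613819e+00,  8.71801998e-02,  1.37067501e+00,  8.47041896e-06,
        1.68360192e+00, -1.03098602e-01]), 'qvel': array([-8.64278236e-04,  2.72595808e-04, -8.35086788e-05,  3.03141314e-04,
       -1.09287890e-04, -4.53196285e-04]), 'joint_torque': array([-3.65639080e-04, -3.40049672e+01, -3.02603638e+01,  7.15846103e-02,
        2.37507111e-02, -1.53004129e-05]), 'tool_pos': array([ 0.15081278, -0.5289447 ,  0.2225294 ]), 'ee_rot': array([3.14145699e+00, 5.57486437e-06, 2.77757691e-01]), 'wrist_force': array([-0.10616695,  0.35097038, -0.12636594]), 'wrist_torque': array([-0.03963494,  0.04025352,  0.02430751]), 'finger_force': 0.0, 'width': 0.09414454245818837}
```

View pictures.

View pics/scene0.png

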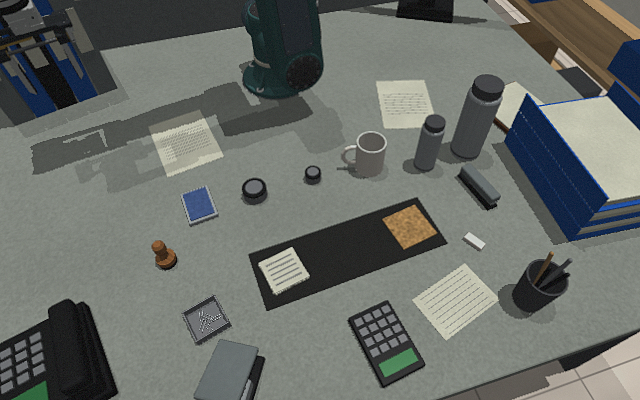

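View pics/top0.png

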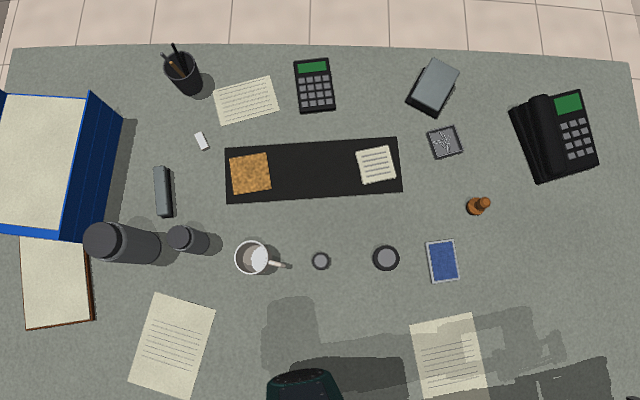

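```bash
cat > h.py <<'E'
import numpy as np, cv2
from bench import robot
from scipy.spatial.transform import Rotation as Ro
def cam(n):
    p=robot.camera_params(n)
    if n!="wrist":
        R=cv2.Rodrigues(np.array(p["rvec"]))[0]; t=np.array(p["tvec"])
    else:
        o=robot.get_obs(); T=np.eye(4); T[:3,:3]=Ro.from_euler("xyz",o["ee_rot"]).as_matrix(); T[:3,3]=o["tool_pos"]
        C=np.linalg.inv(T@np.array(p["tool_from_camera"])); R,t=C[:3,:3],C[:3,3]
    return R,t,np.array(p["camera_matrix"]),np.array(p["distortion"])
def px2w(n,uv,z,c=None):
    R,t,K,D=c or cam(n)
    q=cv2.undistortPoints(np.array(uv,float).reshape(-1,1,2),K,D)[:,0]
    d=np.c_[q,np.ones(len(q))]@R; o=-R.T@t
    z=np.broadcast_to(z,len(q))
    return (o+d*((z-o[2])/d[:,2])[:,None])[:,:2]
def w2px(n,P,c=None):
    R,t,K,D=c or cam(n)
    return cv2.projectPoints(np.array(P,float).reshape(-1,1,3),cv2.Rodrigues(R)[0],t,K,D)[0][:,0]
E
python3 - <<'E'
from h import *
np.set_printoptions(precision=4,suppress=True)
L=dict(flask=([180,237],.15),narrow=([320,261],.028),wide=([386,258],.032),stamp=([484,203],.072),stapA=([162,168],.043),stapB=([166,214],.043),mug=([251,257],.09),mughandle=([290,266],.045),ink1=([427,242],.012),ink2=([454,239],.012),ink3=([459,277],.012),ink4=([431,282],.012),
m1=([225,150],.003),m2=([396,137],.003),m3=([403,191],.003),m4=([227,204],.003),coast=([250,173],.008),slips=([376,165],.013),bigfl=([102,241],.25))
for k,(u,z) in L.items(): print(k,px2w("top",[u],z)[0])
S=dict(flask=([434,122],.15),narrow=([314,171],.028),wide=([255,186],.032),stamp=([158,243],.072),mug=([371,138],.09))
for k,(u,z) in S.items(): print('scene',k,px2w("scene",[u],z)[0])
print(robot.camera_params("wrist"))
E
```

```text
flask [0.4623 0.2754]
narrow [ 0.4268 -0.0022]
wide [ 0.4359 -0.1493]
stamp [ 0.5581 -0.3629]
stapA [0.6294 0.3661]
stapB [0.5226 0.3471]
mug [0.4296 0.1427]
mughandle [0.4139 0.0634]
ink1 [ 0.475  -0.2486]
ink2 [ 0.4829 -0.3127]
ink3 [ 0.3958 -0.3216]
ink4 [ 0.3839 -0.2559]
m1 [0.6875 0.2314]
m2 [ 0.7302 -0.1825]
m3 [ 0.5959 -0.1967]
m4 [0.5554 0.2183]
coast [0.6303 0.167 ]
slips [ 0.6553 -0.1311]
bigfl [0.4428 0.3802]
scene flask [0.4685 0.2765]
scene narrow [0.4283 0.0014]
scene wide [ 0.4361 -0.1459]
scene stamp [ 0.5589 -0.3644]
scene mug [0.4195 0.1477]
{'camera_matrix': array([[284.0567,   0.    , 315.3265],
       [  0.    , 284.0567, 203.4213],
       [  0.    ,   0.    ,   1.    ]]), 'distortion': array([0.0124, 0.    , 0.    , 0.    , 0.    ]), 'tool_from_camera': array([[-0.0005, -0.9572, -0.2893,  0.0841],
       [ 1.    , -0.0007,  0.0006,  0.0002],
       [-0.0008, -0.2893,  0.9572, -0.1624],
       [ 0.    ,  0.    ,  0.    ,  1.    ]])}
```

```bash
python3 - <<'E'
from h import *
np.set_printoptions(precision=4,suppress=True)
print('box',px2w("scene",[[507,153],[585,232],[600,235]],0), px2w("scene",[[527,97],[490,172],[468,157]],0))
for z in (.2,.22,.24,.26,.28): print(z,px2w("scene",[[488,84]],z),px2w("top",[[102,241]],z))
for z in (.05,.1,.15,.2): print('boxtop',z,px2w("scene",[[527,97]],z),px2w("top",[[58,242]],z), px2w("scene",[[584,233-0]],z))
E
```

```text
box [[0.4917 0.5092]
 [0.7595 0.5486]
 [0.7763 0.5763]] [[0.3094 0.6881]
 [0.5371 0.4325]
 [0.4748 0.4039]]
0.2 [[0.4357 0.4161]] [[0.4464 0.4069]]
0.22 [[0.4571 0.3969]] [[0.4449 0.3962]]
0.24 [[0.4785 0.3777]] [[0.4435 0.3855]]
0.26 [[0.4999 0.3585]] [[0.4421 0.3748]]
0.28 [[0.5212 0.3393]] [[0.4407 0.3641]]
boxtop 0.05 [[0.3573 0.635 ]] [[0.4512 0.593 ]] [[0.7806 0.5007]]
boxtop 0.1 [[0.4052 0.582 ]] [[0.448  0.5602]] [[0.8001 0.4566]]
boxtop 0.15 [[0.4532 0.5289]] [[0.4448 0.5275]] [[0.8196 0.4126]]
boxtop 0.2 [[0.5011 0.4759]] [[0.4416 0.4947]] [[0.8392 0.3686]]
```

```bash
python3 - <<'E'
import cv2,numpy as np
a=cv2.imread("pics/top0.png")[130:300,60:260]; b=cv2.imread("pics/scene0.png")[60:270,380:640]
a=cv2.resize(a,None,fx=2,fy=2.4706*1.0*0+2); b=cv2.resize(b,None,fx=1.5,fy=1.5)
h=max(a.shape[0],b.shape[0]); f=lambda i:cv2.copyMakeBorder(i,0,h-i.shape[0],0,0,0)
cv2.imwrite("pics/c1.png",np.hstack([f(a),f(b)]))
E
```

```text
(no output)
```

View pics/c1.png

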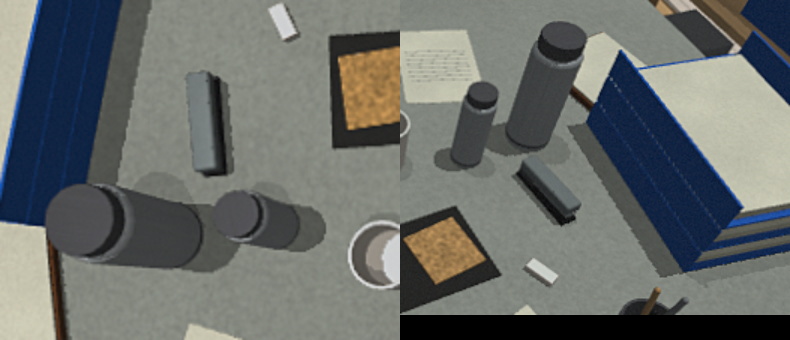

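```bash
cat >> h.py <<'E'
from scipy.optimize import least_squares
def plan(pos,yaw=None):
    "rotation first (az), then shifts in rotated tool axes, split in n calls"
    o=robot.get_obs(); r=np.array(o["ee_rot"]); y0=r[2]
    if yaw is None: yaw=y0
    R=Ro.from_euler("xyz",[np.pi,0,yaw]).as_matrix()
    s=R.T@(np.array(pos)-o["tool_pos"])/.1
    n=int(np.ceil(abs(s[:2]).max()-1e-9)) or 1
    print("at",np.round(o["tool_pos"],4),np.round(r,3),"t",round(o["time"],2))
    print("az",round(-(yaw-y0)/(np.pi/2),3),"shift",np.round(s,3),"n",n,"each",np.round(s/n,3))
PROF=dict(wide_tin=[(.029,0),(.029,.032)],narrow_tin=[(.02,0),(.02,.028)],flask=[(.027,0),(.027,.128),(.0235,.15)],
          stamp=[(.021,0),(.021,.022),(.013,.05),(.013,.068),(.006,.075)])
def pts(thing,z0,yaw=0):
    a=np.linspace(0,2*np.pi,40)
    if thing in PROF: return np.vstack([np.c_[r*np.cos(a),r*np.sin(a),0*a+z+z0] for r,z in PROF[thing]])
    d=dict(stapler=(.12,.028,.043),inkpad=(.096,.068,.0145),coaster=(.09,.09,.005),slips=(.08,.08,.01),mat=(.14,.42,.003))[thing]
    P=np.array([[sx*d[0]/2,sy*d[1]/2,z] for sx in(-1,1) for sy in(-1,1) for z in(0,d[2])])
    c,s=np.cos(yaw),np.sin(yaw); P[:,:2]=P[:,:2]@np.array([[c,s],[-s,c]]); P[:,2]+=z0
    return P
def locate(thing,camn,z0,guess,yaw=0,snap=True):
    if snap is True: robot.snapshot(camn)
    c=cam(camn); P=pts(thing,z0,yaw); res=[]
    def box(x):
        q=w2px(camn,P+[x[0],x[1],0],c); lo,hi=q.min(0),q.max(0); return np.r_[(lo+hi)/2,hi-lo]
    for d in robot.find_in(thing,camn):
        e=np.array(d["extent"],float)
        f=least_squares(lambda x:(box(x)-e)[:2],guess)
        res.append((np.round(f.x,4),np.round(e),np.round(box(f.x)[2:]),round(float(d["conf"]),2)))
    return res
E
python3 - <<'E'
from h import *
for t,z,g,y in [("wide_tin",0,[.436,-.148],0),("narrow_tin",0,[.427,0],0),("stamp",0,[.558,-.363],0),("flask",0,[.465,.276],0),("stapler",0,[.576,.357],.176),("inkpad",0,[.434,-.285],.1),("coaster",.003,[.63,.167],.1),("slips",.003,[.655,-.131],.1),("mat",0,[.642,.018],.1)]:
    for i,n in enumerate(("top","scene")): print(t,n,*locate(t,n,z,g,y))
plan([.436,-.148,.13])
E
```

```text
wide_tin top (array([ 0.4319, -0.1503]), array([385., 260.,  24.,  29.]), array([28., 26.]), 0.71)
wide_tin scene (array([ 0.4339, -0.1478]), array([255., 190.,  28.,  27.]), array([26., 27.]), 0.65)
narrow_tin top (array([ 0.4256, -0.002 ]), array([320., 262.,  16.,  22.]), array([18., 18.]), 0.47)
narrow_tin scene (array([4.266e-01, 2.000e-04]), array([313., 174.,  14.,  18.]), array([16., 20.]), 0.72) (array([ 0.6666, -0.128 ]), array([285., 272.,  47.,  48.]), array([20., 23.]), 0.43)
stamp top (array([ 0.5712, -0.3687]), array([478., 202.,  24.,  17.]), array([26., 20.]), 0.68)
stamp scene (array([ 0.5604, -0.3646]), array([165., 254.,  26.,  28.]), array([27., 30.]), 0.6)
flask top (array([0.4604, 0.2852]), array([186., 240.,  44.,  30.]), array([45., 30.]), 0.85) (array([ 0.4208, -0.0011]), array([320., 262.,  21.,  19.]), array([27., 27.]), 0.56)
flask scene (array([0.4192, 0.438 ]), array([478., 118.,  52.,  86.]), array([37., 58.]), 0.86) (array([0.4676, 0.2825]), array([430., 144.,  33.,  56.]), array([33., 59.]), 0.58) (array([6.946e-01, 6.000e-04]), array([350., 252., 19
[... 687 characters left out ...]
., 45.]), 0.73) (array([ 0.4244, -0.1498]), array([254., 190.,  29.,  30.]), array([46., 39.]), 0.17)
slips top (array([ 0.6581, -0.1284]), array([375., 164.,  43.,  33.]), array([37., 36.]), 0.86)
slips scene (array([ 0.6527, -0.1261]), array([285., 268.,  52.,  50.]), array([48., 46.]), 0.85)
mat top (array([0.6436, 0.0194]), array([313., 170., 179.,  70.]), array([179.,  70.]), 0.74)
mat scene (array([0.6388, 0.0263]), array([350., 251., 198., 114.]), array([199., 115.]), 0.92) (array([ 0.4135, -0.1427]), array([256., 190.,  30.,  30.]), array([180.,  94.]), 0.67)
at [ 0.1508 -0.5289  0.2225] [ 3.142 -0.     0.278] t 2.9
az -0.0 shift [ 3.787 -2.881  0.925] n 4 each [ 0.947 -0.72   0.231]
```

Request:
{"name": "servo_tool", "arguments": {"plan": [[0.947, -0.72, 0.1, 0, 0, 0, 94], [0.947, -0.72, 0.1, 0, 0, 0, 94], [0.947, -0.72, 0.1, 0, 0, 0, 94]]}}

```text
time: 3.15
tool_pos: [0.2228, -0.4323, 0.2121]
ee_rot: [-3.141, -0.001, 0.276]
wrist_force: [1.1, -0.5, 0.3]
width: 0.0939
finger_force: 0.0
```

Request:
{"name": "servo_tool", "arguments": {"plan": [[0.947, -0.72, 0.2, 0, 0, 0, 94], [0.947, -0.72, 0.2, 0, 0, 0, 94], [0.947, -0.72, 0.2, 0, 0, 0, 94]]}}

```text
time: 3.4
tool_pos: [0.2944, -0.3366, 0.1924]
ee_rot: [3.141, -0.001, 0.278]
wrist_force: [0.5, -0.0, 0.3]
width: 0.0942
finger_force: 0.0
```

Request:
{"name": "servo_tool", "arguments": {"plan": [[0.947, -0.72, 0.3, 0, 0, 0, 94], [0.947, -0.72, 0.3, 0, 0, 0, 94], [0.947, -0.72, 0.3, 0, 0, 0, 94]]}}

```text
time: 3.65
tool_pos: [0.3657, -0.2415, 0.1624]
ee_rot: [3.141, -0.001, 0.278]
wrist_force: [0.8, 0.2, -0.4]
width: 0.0943
finger_force: 0.0
```

Request:
{"name": "servo_tool", "arguments": {"plan": [[0.947, -0.72, 0.3, 0, 0, 0, 94], [0.947, -0.72, 0.3, 0, 0, 0, 94], [0.947, -0.72, 0.3, 0, 0, 0, 94], [0.947, -0.72, 0.3, 0, 0, 0, 94], [0.947, -0.72, 0.3, 0, 0, 0, 94]]}}

```text
time: 4.07
tool_pos: [0.4364, -0.1464, 0.1318]
ee_rot: [-3.141, 0.002, 0.282]
wrist_force: [-0.3, 0.7, -0.2]
width: 0.0938
finger_force: 0.0
```

```bash
python3 - <<'E'
from h import *
plan([.434,-.149,.021])
im=robot.snapshot("wrist"); cv2.imwrite("pics/w1.png",im[:,:,::-1])
for t,z,g,y in [("wide_tin",0,[.436,-.148],0),("inkpad",0,[.434,-.285],.1),("narrow_tin",0,[.427,0],0),("slips",.003,[.655,-.131],.1)]: print(t,*locate(t,"wrist",z,g,y,False))
E
```

```text
at [ 0.4364 -0.1464  0.1318] [-3.141e+00  2.000e-03  2.820e-01] t 4.07
az -0.0 shift [-0.03   0.018  1.108] n 1 each [-0.03   0.018  1.108]
wide_tin (array([ 0.438 , -0.1538]), array([322., 204.,  65.,  63.]), array([60., 63.]), 0.88)
inkpad (array([ 0.433 , -0.2918]), array([443., 236.,  78.,  90.]), array([92., 95.]), 0.75)
narrow_tin (array([ 0.4259, -0.0082]), array([175., 176.,  50.,  46.]), array([54., 45.]), 0.83)
slips (array([ 0.6127, -0.1458]), array([369.,   8.,  98.,  10.]), array([112., 128.]), 0.64)
```

View pics/w1.png

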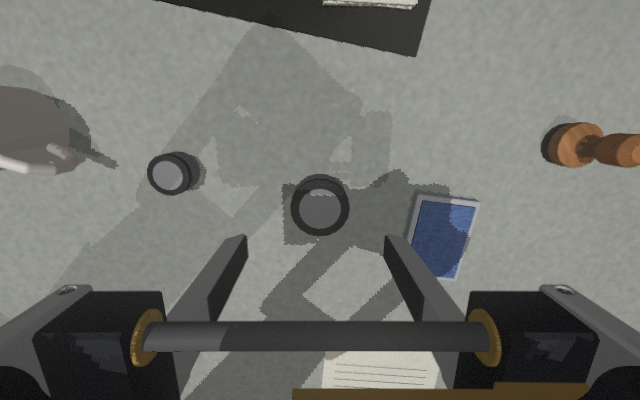

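Request:
{"name": "servo_tool", "arguments": {"plan": [[-0.01, 0.03, 0.9, 0, 0, 0, 94], [-0.01, 0.03, 0.9, 0, 0, 0, 94], [-0.01, 0.03, 0.9, 0, 0, 0, 94]]}}

```text
time: 4.57
tool_pos: [0.4309, -0.1505, 0.0365]
ee_rot: [-3.134, 0.009, 0.275]
wrist_force: [-1.3, 0.4, -0.8]
width: 0.0939
finger_force: 0.0
```

Request:
{"name": "servo_tool", "arguments": {"plan": [[0, 0, 0.19, 0, 0, 0, 94], [0, 0, 0.19, 0, 0, 0, 94], [0, 0, 0.19, 0, 0, 0, 0], [0, 0, 0.19, 0, 0, 0, 0], [0, 0, 0.19, 0, 0, 0, 0], [0, 0, 0.19, 0, 0, 0, 0], [0, 0, 0.19, 0, 0, 0, 0], [0, 0, 0.19, 0, 0, 0, 0]]}}

```text
time: 5.23
tool_pos: [0.4365, -0.1513, 0.0243]
ee_rot: [3.141, -0.001, 0.278]
wrist_force: [0.4, -2.2, 6.5]
width: 0.0575
finger_force: 27.8
```

Request:
{"name": "servo_tool", "arguments": {"plan": [[0, 0, -0.5, 0, 0, 0, 0], [0, 0, -0.5, 0, 0, 0, 0], [0, 0, -0.5, 0, 0, 0, 0]]}}

```text
time: 5.48
tool_pos: [0.4387, -0.1525, 0.077]
ee_rot: [3.136, -0.006, 0.278]
wrist_force: [0.0, 0.1, -1.6]
width: 0.0574
finger_force: 30.0
```

```bash
python3 - <<'E'
from h import *
plan([.656,-.130,.075],.1)
E
```

```text
at [ 0.4387 -0.1525  0.077 ] [ 3.136 -0.006  0.278] t 5.48
az 0.113 shift [ 2.185 -0.007  0.02 ] n 3 each [ 0.728 -0.002  0.007]
```

Request:
{"name": "servo_tool", "arguments": {"plan": [[0.717, 0.126, -0.05, 0, 0, 0, 0], [0.717, 0.126, -0.05, 0, 0, 0, 0], [0.717, 0.126, -0.05, 0, 0, 0, 0]]}}

```text
time: 5.73
tool_pos: [0.5122, -0.1432, 0.0772]
ee_rot: [3.141, -0.003, 0.279]
wrist_force: [-0.7, 0.6, -1.5]
width: 0.0571
finger_force: 30.0
```

Request:
{"name": "servo_tool", "arguments": {"plan": [[0.717, 0.126, 0, 0, 0, 0, 0], [0.717, 0.126, 0, 0, 0, 0, 0], [0.717, 0.126, 0, 0, 0, 0, 0]]}}

```text
time: 5.98
tool_pos: [0.5838, -0.1352, 0.0755]
ee_rot: [-3.14, -0.0, 0.28]
wrist_force: [0.7, 0.1, -0.3]
width: 0.0574
finger_force: 30.0
```

Request:
{"name": "servo_tool", "arguments": {"plan": [[0.717, 0.126, 0, 0, 0, 0, 0], [0.717, 0.126, 0, 0, 0, 0, 0], [0.717, 0.126, 0, 0, 0, 0, 0], [0.717, 0.126, 0, 0, 0, 0, 0], [0.717, 0.126, 0, 0, 0, 0, 0], [0.717, 0.126, 0, 0, 0, 0, 0]]}}

```text
time: 6.48
tool_pos: [0.6518, -0.1288, 0.0782]
ee_rot: [-3.141, 0.001, 0.277]
wrist_force: [-0.2, -0.1, -1.6]
width: 0.0574
finger_force: 30.0
```

```bash
python3 - <<'E'
from h import *
plan([.656,-.130,.038])
im=robot.snapshot("wrist"); cv2.imwrite("pics/w2.png",im[:,:,::-1])
for t,z,g,y in [("slips",.003,[.655,-.131],.1)]: print(t,*locate(t,"wrist",z,g,y,False))
E
```

```text
at [ 0.6518 -0.1288  0.0782] [-3.141e+00  1.000e-03  2.770e-01] t 6.48
az -0.0 shift [0.037 0.023 0.402] n 1 each [0.037 0.023 0.402]
slips (array([ 0.6661, -0.1282]), array([321., 201., 104.,  71.]), array([111., 107.]), 0.82)
```

View pics/w2.png

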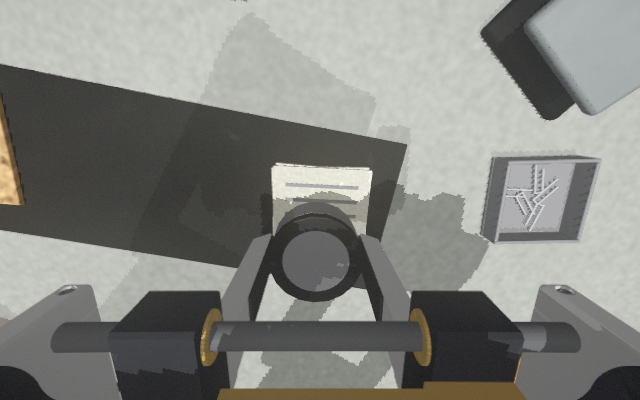

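```bash
python3 - <<'E'
from h import *
q=px2w("wrist",[[273,164],[372,169]],.013); print(q)
d=q[1]-q[0]; print(np.linalg.norm(d)); d/=np.linalg.norm(d); n=np.array([d[1],-d[0]]); n*=-np.sign(n[0]); print("centre",q.mean(0)+.04*n)
m=px2w("wrist",[[407,145],[0,64]],.003); print(m); l=m[1]-m[0]; l/=np.linalg.norm(l); print(l)
n=np.array([-l[1],l[0]]);n*=-np.sign(n[0]); print("slips by mat",m[0]+.06*l+.07*n,"matc",m[0]+.21*l+.07*n)
E
```

```text
[[ 0.68946939 -0.08328735]
 [ 0.70739146 -0.16132686]]
0.08007100293697964
centre [ 0.65944527 -0.13126019]
[[ 0.73294815 -0.18490675]
 [ 0.70456303  0.13167699]]
[-0.08930246  0.99600455]
slips by mat [ 0.65786969 -0.13139765] matc [0.64447432 0.01800303]
```

Request:
{"name": "servo_tool", "arguments": {"plan": [[0.054, 0.038, 0.36, 0, 0, 0, 0], [0.054, 0.038, 0.36, 0, 0, 0, 0], [0.054, 0.038, 0.36, 0, 0, 0, 0], [0.054, 0.038, 0.36, 0, 0, 0, 0], [0.054, 0.038, 0.36, 0, 0, 0, 0], [0.054, 0.038, 0.36, 0, 0, 0, 0]]}}

```text
time: 7.08
tool_pos: [0.6602, -0.1311, 0.0445]
ee_rot: [3.14, -0.002, 0.278]
wrist_force: [0.8, 0.0, -0.6]
width: 0.0576
finger_force: 30.0
```

Request:
{"name": "servo_tool", "arguments": {"plan": [[-0.01, 0, 0.06, 0, 0, 0, 0], [-0.01, 0, 0.06, 0, 0, 0, 0], [-0.01, 0, 0.06, 0, 0, 0, 0], [-0.01, 0, 0.06, 0, 0, 0, 0]]}}

```text
time: 7.42
tool_pos: [0.659, -0.1313, 0.0372]
ee_rot: [3.141, -0.001, 0.278]
wrist_force: [1.5, -0.3, 0.8]
width: 0.0576
finger_force: 30.0
```

Request:
{"name": "servo_tool", "arguments": {"plan": [[0, 0, 0.015, 0, 0, 0, 0], [0, 0, 0.015, 0, 0, 0, 0], [0, 0, 0.015, 0, 0, 0, 94], [0, 0, 0.015, 0, 0, 0, 94], [0, 0, 0.015, 0, 0, 0, 94], [0, 0, 0.015, 0, 0, 0, 94], [0, 0, 0.015, 0, 0, 0, 94]]}}

```text
time: 8.0
tool_pos: [0.6582, -0.131, 0.0344]
ee_rot: [-3.141, 0.001, 0.278]
wrist_force: [-0.1, 0.0, 0.4]
width: 0.0879
finger_force: 0.0
```

Request:
{"name": "servo_tool", "arguments": {"plan": [[0, 0, -0.9, 0, 0, 0, 94], [0, 0, -0.9, 0, 0, 0, 94], [0, 0, -0.9, 0, 0, 0, 94], [0, 0, -0.9, 0, 0, 0, 94]]}}

```text
time: 8.33
tool_pos: [0.6612, -0.1318, 0.1307]
ee_rot: [3.136, -0.009, 0.278]
wrist_force: [-0.0, -0.0, -0.4]
width: 0.0943
finger_force: 0.0
```

```bash
python3 - <<'E'
from h import *
print(locate("wide_tin","wrist",.013,[.658,-.131]))
plan([.426,-.003,.12],1.2)
E
```

```text
[(array([ 0.6583, -0.1308]), array([314., 211.,  64.,  64.]), array([64., 67.]), 0.56)]
at [ 0.6583 -0.131   0.1245] [-3.141  0.     0.278] t 8.43
az -0.587 shift [ 0.351 -2.629  0.045] n 3 each [ 0.117 -0.876  0.015]
```

Request:
{"name": "servo_tool", "arguments": {"plan": [[-0.95, -0.95, 0, 0, 0, -0.587, 70], [-0.95, -0.95, 0, 0, 0, -0.587, 70], [-0.95, -0.95, 0, 0, 0, -0.587, 70], [-0.95, -0.95, 0, 0, 0, -0.587, 70], [-0.95, -0.95, 0, 0, 0, -0.587, 70], [-0.95, -0.95, 0, 0, 0, -0.587, 70], [-0.95, -0.95, 0, 0, 0, -0.587, 70], [-0.95, -0.95, 0, 0, 0, -0.587, 70], [-0.95, -0.95, 0, 0, 0, -0.587, 70]]}}

```text
time: 9.18
tool_pos: [0.5393, -0.0653, 0.1218]
ee_rot: [-3.136, 0.001, 1.201]
wrist_force: [-0.1, -0.4, 0.6]
width: 0.0702
finger_force: 0.0
```

Request:
{"name": "servo_tool", "arguments": {"plan": [[0.084, -0.649, 0, 0, 0, 0, 70], [0.084, -0.649, 0, 0, 0, 0, 70], [0.084, -0.649, 0, 0, 0, 0, 70]]}}

```text
time: 9.43
tool_pos: [0.479, -0.0324, 0.1218]
ee_rot: [-3.133, 0.001, 1.2]
wrist_force: [-0.4, 0.0, -0.6]
width: 0.0702
finger_force: 0.0
```

Request:
{"name": "servo_tool", "arguments": {"plan": [[0.084, -0.649, 0, 0, 0, 0, 70], [0.084, -0.649, 0, 0, 0, 0, 70], [0.084, -0.649, 0, 0, 0, 0, 70], [0.084, -0.649, 0, 0, 0, 0, 70], [0.084, -0.649, 0, 0, 0, 0, 70]]}}

```text
time: 9.85
tool_pos: [0.4268, -0.0034, 0.1246]
ee_rot: [3.141, 0.0, 1.199]
wrist_force: [-0.0, 0.0, -0.3]
width: 0.07
finger_force: 0.0
```

```bash
python3 - <<'E'
from h import *
r=locate("narrow_tin","wrist",0,[.427,-.003]); print(r); r=locate("narrow_tin","wrist",0,[.427,-.003]); print(r)
plan([*r[0][0],.021])
E
```

```text
[(array([ 0.4264, -0.006 ]), array([316., 208.,  40.,  48.]), array([42., 46.]), 0.86)]
[(array([ 0.4271, -0.0033]), array([316., 205.,  35.,  45.]), array([42., 46.]), 0.9)]
at [ 0.4269 -0.0036  0.1249] [3.141 0.    1.199] t 10.05
az -0.0 shift [3.000e-03 1.000e-03 1.039e+00] n 1 each [3.000e-03 1.000e-03 1.039e+00]
```

Request:
{"name": "servo_tool", "arguments": {"plan": [[-0.01, 0, 0.9, 0, 0, 0, 70], [-0.01, 0, 0.9, 0, 0, 0, 70], [-0.01, 0, 0.9, 0, 0, 0, 70], [-0.01, 0, 0.9, 0, 0, 0, 70]]}}

```text
time: 10.38
tool_pos: [0.4232, -0.0039, 0.032]
ee_rot: [-3.134, 0.002, 1.199]
wrist_force: [0.1, 0.1, 0.2]
width: 0.0702
finger_force: 0.0
```

Request:
{"name": "servo_tool", "arguments": {"plan": [[0, 0, 0.13, 0, 0, 0, 70], [0, 0, 0.13, 0, 0, 0, 70], [0, 0, 0.13, 0, 0, 0, 70], [0, 0, 0.13, 0, 0, 0, 0], [0, 0, 0.13, 0, 0, 0, 0], [0, 0, 0.13, 0, 0, 0, 0], [0, 0, 0.13, 0, 0, 0, 0], [0, 0, 0.13, 0, 0, 0, 0]]}}

```text
time: 11.05
tool_pos: [0.4262, -0.004, 0.0224]
ee_rot: [3.141, -0.0, 1.2]
wrist_force: [-0.1, 0.6, 0.5]
width: 0.0402
finger_force: 0.1
```

Request:
{"name": "servo_tool", "arguments": {"plan": [[0, 0, -0.85, 0, 0, 0, 0], [0, 0, -0.85, 0, 0, 0, 0], [0, 0, -0.85, 0, 0, 0, 0], [0, 0, -0.85, 0, 0, 0, 0], [0, 0, -0.85, 0, 0, 0, 0], [0, 0, -0.85, 0, 0, 0, 0]]}}

```text
time: 11.55
tool_pos: [0.4246, -0.0038, 0.1053]
ee_rot: [-3.138, 0.001, 1.2]
wrist_force: [0.4, -0.4, -0.8]
width: 0.0391
finger_force: 30.0
```

```bash
python3 - <<'E'
from h import *
plan([.6583,-.1310,.1])
E
```

```text
at [ 0.4246 -0.0038  0.1053] [-3.138e+00  1.000e-03  1.200e+00] t 11.55
az -0.0 shift [-0.338  2.639  0.053] n 3 each [-0.113  0.88   0.018]
```

Request:
{"name": "servo_tool", "arguments": {"plan": [[-0.113, 0.875, 0, 0, 0, 0, 0], [-0.113, 0.875, 0, 0, 0, 0, 0], [-0.113, 0.875, 0, 0, 0, 0, 0]]}}

```text
time: 11.8
tool_pos: [0.5059, -0.0487, 0.1035]
ee_rot: [-3.139, 0.002, 1.198]
wrist_force: [-0.4, -0.8, -1.7]
width: 0.0393
finger_force: 30.0
```

Request:
{"name": "servo_tool", "arguments": {"plan": [[-0.113, 0.875, 0, 0, 0, 0, 0], [-0.113, 0.875, 0, 0, 0, 0, 0], [-0.113, 0.875, 0, 0, 0, 0, 0]]}}

```text
time: 12.05
tool_pos: [0.5833, -0.0912, 0.1023]
ee_rot: [-3.138, 0.002, 1.198]
wrist_force: [-0.8, -0.2, -0.0]
width: 0.0395
finger_force: 30.0
```

Request:
{"name": "servo_tool", "arguments": {"plan": [[-0.113, 0.875, 0, 0, 0, 0, 0], [-0.113, 0.875, 0, 0, 0, 0, 0], [-0.113, 0.875, 0, 0, 0, 0, 0], [-0.113, 0.875, 0, 0, 0, 0, 0], [-0.113, 0.875, 0, 0, 0, 0, 0], [-0.113, 0.875, 0, 0, 0, 0, 0], [-0.113, 0.875, 0, 0, 0, 0, 0]]}}

```text
time: 12.63
tool_pos: [0.6571, -0.1298, 0.1076]
ee_rot: [3.142, -0.0, 1.201]
wrist_force: [-0.4, 0.1, -0.2]
width: 0.0396
finger_force: 30.0
```

```bash
python3 - <<'E'
from h import *
im=robot.snapshot("wrist"); cv2.imwrite("pics/w3.png",im[:,:,::-1])
plan([.6583,-.1310,.0685])
E
```

```text
at [ 0.6574 -0.1299  0.108 ] [ 3.141 -0.     1.201] t 12.68
az -0.0 shift [-0.007  0.013  0.395] n 1 each [-0.007  0.013  0.395]
```

View pics/w3.png

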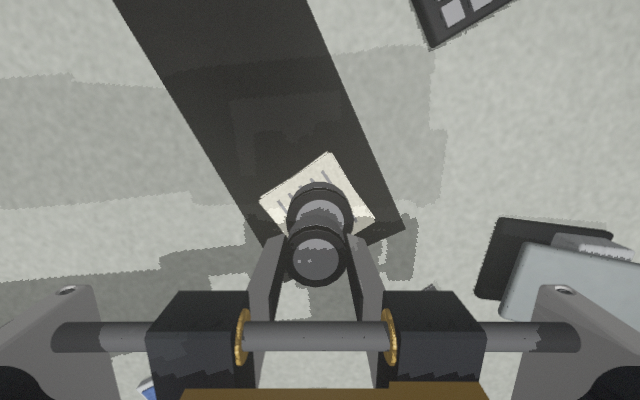

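Request:
{"name": "servo_tool", "arguments": {"plan": [[-0.007, 0.028, 0.36, 0, 0, 0, 0], [-0.007, 0.028, 0.36, 0, 0, 0, 0], [-0.007, 0.028, 0.36, 0, 0, 0, 0], [-0.007, 0.028, 0.36, 0, 0, 0, 0], [-0.007, 0.028, 0.36, 0, 0, 0, 0], [-0.007, 0.028, 0.36, 0, 0, 0, 0]]}}

```text
time: 13.18
tool_pos: [0.6611, -0.1325, 0.0728]
ee_rot: [3.139, -0.0, 1.2]
wrist_force: [0.1, -0.8, -0.1]
width: 0.0394
finger_force: 29.9
```

Request:
{"name": "servo_tool", "arguments": {"plan": [[0, 0, 0.055, 0, 0, 0, 0], [0, 0, 0.055, 0, 0, 0, 0], [0, 0, 0.055, 0, 0, 0, 0], [0, 0, 0.055, 0, 0, 0, 0]]}}

```text
time: 13.52
tool_pos: [0.6612, -0.1326, 0.0663]
ee_rot: [3.14, -0.0, 1.2]
wrist_force: [1.7, -0.8, 2.4]
width: 0.0392
finger_force: 30.0
```

Contact; release and rise.

Request:
{"name": "servo_tool", "arguments": {"plan": [[0, 0, 0, 0, 0, 0, 0], [0, 0, 0, 0, 0, 0, 70], [0, 0, 0, 0, 0, 0, 70], [0, 0, 0, 0, 0, 0, 70], [0, 0, 0, 0, 0, 0, 70], [0, 0, 0, 0, 0, 0, 70]]}}

```text
time: 14.02
tool_pos: [0.6601, -0.1323, 0.0649]
ee_rot: [-3.14, 0.0, 1.2]
wrist_force: [-0.2, 0.0, 0.0]
width: 0.068
finger_force: 0.0
```

Request:
{"name": "servo_tool", "arguments": {"plan": [[0, 0, -0.9, 0, 0, 0, 94], [0, 0, -0.9, 0, 0, 0, 94], [0, 0, -0.9, 0, 0, 0, 94], [0, 0, -0.9, 0, 0, 0, 94], [0, 0, -0.9, 0, 0, 0, 94]]}}

```text
time: 14.43
tool_pos: [0.6607, -0.1324, 0.1558]
ee_rot: [3.141, -0.0, 1.2]
wrist_force: [0.6, 0.2, -0.3]
width: 0.0936
finger_force: 0.0
```

```bash
python3 - <<'E'
from h import *
im=robot.snapshot("wrist"); cv2.imwrite("pics/w4.png",im[100:320,200:460,::-1])
print(locate("narrow_tin","wrist",.045,[.66,-.131],0,False),locate("wide_tin","wrist",.013,[.658,-.131],0,False))
plan([.558,-.364,.14],.6)
E
```

```text
[(array([ 0.6612, -0.1322]), array([317., 210.,  43.,  48.]), array([44., 49.]), 0.61)] [(array([ 0.6626, -0.1263]), array([317., 196.,  60.,  53.]), array([59., 62.]), 0.63), (array([ 0.6371, -0.048 ]), array([262., 132., 262., 264.]), array([65., 65.]), 0.21)]
at [ 0.6592 -0.1321  0.1524] [-3.136e+00  1.000e-03  1.200e+00] t 14.58
az 0.382 shift [-2.145  1.343  0.124] n 3 each [-0.715  0.448  0.041]
```

View pics/w4.png

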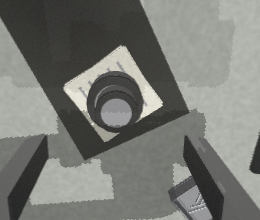

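```bash
python3 - <<'E'
from h import *
for t,z in (("wide_tin",.013),("narrow_tin",.045)):
    for x in ((.659,-.131),(.661,-.132)):
        q=w2px("wrist",pts(t,z)+[*x,0])-[200,100]; print(t,x,q.min(0),q.max(0))
E
```

```text
wide_tin (0.659, -0.131) [86.41869169 70.29346769] [144.81011072 131.97166432]
wide_tin (0.661, -0.132) [88.66584486 70.48522631] [147.0502509  132.16195201]
narrow_tin (0.659, -0.131) [93.25755878 85.3188077 ] [137.73565529 134.66742893]
narrow_tin (0.661, -0.132) [95.73831592 85.52723072] [140.21053892 134.8786275 ]
```

Request:
{"name": "servo_tool", "arguments": {"plan": [[-0.95, 0.6, 0, 0, 0, 0.382, 94], [-0.95, 0.6, 0, 0, 0, 0.382, 94], [-0.95, 0.6, 0, 0, 0, 0.382, 94], [-0.95, 0.6, 0, 0, 0, 0.382, 94], [-0.95, 0.6, 0, 0, 0, 0.382, 94], [-0.95, 0.6, 0, 0, 0, 0.382, 94]]}}

```text
time: 15.08
tool_pos: [0.681, -0.2433, 0.1522]
ee_rot: [-3.137, 0.003, 0.597]
wrist_force: [0.5, 0.1, -0.2]
width: 0.0941
finger_force: 0.0
```

Request:
{"name": "servo_tool", "arguments": {"plan": [[-0.283, 0.644, 0.06, 0, 0, 0, 94], [-0.283, 0.644, 0.06, 0, 0, 0, 94], [-0.283, 0.644, 0.06, 0, 0, 0, 94]]}}

```text
time: 15.33
tool_pos: [0.6935, -0.3167, 0.1453]
ee_rot: [-3.139, 0.004, 0.598]
wrist_force: [-1.1, 0.1, -0.5]
width: 0.0944
finger_force: 0.0
```

Request:
{"name": "servo_tool", "arguments": {"plan": [[-0.283, 0.644, 0.06, 0, 0, 0, 94], [-0.283, 0.644, 0.06, 0, 0, 0, 94], [-0.283, 0.644, 0.06, 0, 0, 0, 94], [-0.283, 0.644, 0.06, 0, 0, 0, 94], [-0.283, 0.644, 0.06, 0, 0, 0, 94], [-0.283, 0.644, 0.06, 0, 0, 0, 94]]}}

```text
time: 15.83
tool_pos: [0.7084, -0.3791, 0.1439]
ee_rot: [-3.141, -0.0, 0.602]
wrist_force: [-0.2, 0.0, -0.6]
width: 0.094
finger_force: 0.0
```

```bash
python3 - <<'E'
from h import *
for i in range(2): print(locate("stamp","wrist",0,[.56,-.364]))
print(locate("inkpad","wrist",0,[.433,-.287],.08))
plan([.56,-.364,.057])
E
```

```text
[(array([ 0.57  , -0.3688]), array([238., 298.,  39.,  44.]), array([47., 64.]), 0.77)]
[(array([ 0.566 , -0.3664]), array([234., 299.,  35.,  46.]), array([47., 64.]), 0.82)]
[]
at [ 0.7083 -0.3802  0.1443] [ 3.141 -0.     0.601] t 16.13
az -0.0 shift [-1.131 -0.972  0.873] n 2 each [-0.566 -0.486  0.436]
```

Request:
{"name": "servo_tool", "arguments": {"plan": [[-0.57, -0.49, 0, 0, 0, 0, 94], [-0.57, -0.49, 0, 0, 0, 0, 94], [-0.57, -0.49, 0, 0, 0, 0, 94]]}}

```text
time: 16.38
tool_pos: [0.626, -0.3706, 0.1388]
ee_rot: [-3.13, 0.007, 0.598]
wrist_force: [-0.5, -0.5, -1.3]
width: 0.0938
finger_force: 0.0
```

Request:
{"name": "servo_tool", "arguments": {"plan": [[-0.57, -0.49, 0, 0, 0, 0, 94], [-0.57, -0.49, 0, 0, 0, 0, 94], [-0.57, -0.49, 0, 0, 0, 0, 94], [-0.57, -0.49, 0, 0, 0, 0, 94], [-0.57, -0.49, 0, 0, 0, 0, 94]]}}

```text
time: 16.8
tool_pos: [0.5597, -0.3648, 0.1451]
ee_rot: [3.139, -0.001, 0.6]
wrist_force: [0.8, 0.2, -0.0]
width: 0.0941
finger_force: 0.0
```

```bash
python3 - <<'E'
from h import *
for i in range(2): print(locate("stamp","wrist",0,[.56,-.364]))
plan([.56,-.364,.057])
im=robot.snapshot("wrist"); cv2.imwrite("pics/w5.png",im[:,:,::-1])
E
```

```text
[(array([ 0.5588, -0.3681]), array([317., 206.,  38.,  49.]), array([40., 52.]), 0.92), (array([ 0.6228, -0.1667]), array([159.,  17.,  84.,  29.]), array([85., 75.]), 0.67)]
[(array([ 0.5588, -0.3696]), array([318., 207.,  38.,  49.]), array([40., 53.]), 0.87)]
at [ 0.5601 -0.3647  0.1443] [ 3.14e+00 -1.00e-03  6.01e-01] t 17.0
az -0.0 shift [ 0.003 -0.006  0.873] n 1 each [ 0.003 -0.006  0.873]
```

View pics/w5.png

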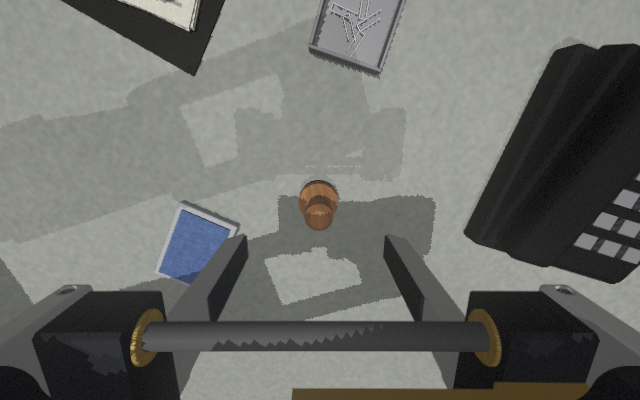

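Request:
{"name": "servo_tool", "arguments": {"plan": [[-0.02, 0.01, 0.87, 0, 0, 0, 94], [-0.02, 0.01, 0.87, 0, 0, 0, 94], [-0.02, 0.01, 0.87, 0, 0, 0, 94], [-0.02, 0.01, 0.87, 0, 0, 0, 94], [-0.02, 0.01, 0.87, 0, 0, 0, 94], [-0.02, 0.01, 0.87, 0, 0, 0, 94]]}}

```text
time: 17.55
tool_pos: [0.5594, -0.3676, 0.06]
ee_rot: [3.136, -0.002, 0.6]
wrist_force: [1.0, -1.0, 1.1]
width: 0.094
finger_force: 0.0
```

Request:
{"name": "servo_tool", "arguments": {"plan": [[0, 0, 0, 0, 0, 0, 0], [0, 0, 0, 0, 0, 0, 0], [0, 0, 0, 0, 0, 0, 0], [0, 0, 0, 0, 0, 0, 0], [0, 0, 0, 0, 0, 0, 0], [0, 0, 0, 0, 0, 0, 0], [0, 0, 0, 0, 0, 0, 0]]}}

```text
time: 18.13
tool_pos: [0.5574, -0.3664, 0.0564]
ee_rot: [-3.142, 0.0, 0.6]
wrist_force: [-0.1, -0.4, -0.2]
width: 0.0507
finger_force: 0.0
```

Request:
{"name": "servo_tool", "arguments": {"plan": [[0, 0, -0.6, 0, 0, 0, 0], [0, 0, -0.6, 0, 0, 0, 0], [0, 0, -0.6, 0, 0, 0, 0], [0, 0, -0.6, 0, 0, 0, 0]]}}

```text
time: 18.47
tool_pos: [0.5583, -0.367, 0.1183]
ee_rot: [3.138, -0.001, 0.6]
wrist_force: [-0.5, 0.9, 0.4]
width: 0.0241
finger_force: 0.0
```

```bash
python3 - <<'E'
from h import *
im=robot.snapshot("wrist")
print(locate("inkpad","wrist",0,[.433,-.287],.08,False))
plan([.433,-.287,.115])
E
```

```text
[(array([ 0.4359, -0.2863]), array([187., 254.,  94.,  96.]), array([102., 107.]), 0.85)]
at [ 0.5568 -0.3658  0.1149] [-3.139e+00  1.000e-03  6.000e-01] t 18.57
az -0.0 shift [-5.77e-01 -1.35e+00 -1.00e-03] n 2 each [-0.289 -0.675 -0.001]
```

```bash
python3 - <<'E'
from h import *
im=robot.snapshot("wrist"); cv2.imwrite("pics/w6.png",im[:,:,::-1])
for i in range(2): print(locate("stamp","wrist",0,[.56,-.364]))
print(robot.get_obs()["width"])
E
```

```text
[(array([ 0.5597, -0.3694]), array([321., 213.,  45.,  55.]), array([45., 60.]), 0.75)]
[(array([ 0.5596, -0.3703]), array([321., 214.,  44.,  55.]), array([44., 60.]), 0.84)]
0.000606185261958785
```

View pics/w6.png

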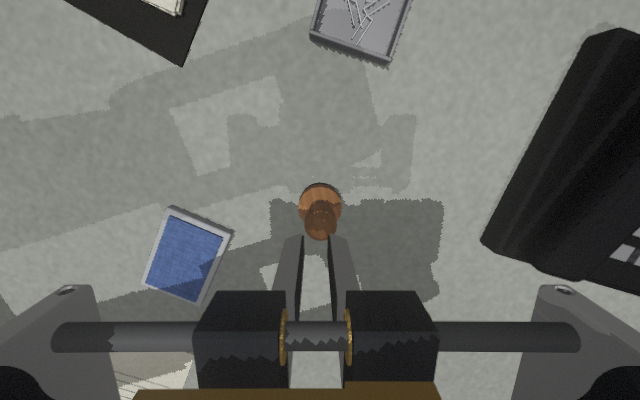

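Request:
{"name": "servo_tool", "arguments": {"plan": [[0, 0.02, 0, 0, 0, 0, 60], [0, 0.02, 0, 0, 0, 0, 60], [0, 0.02, 0, 0, 0, 0, 60], [0, 0.02, 0, 0, 0, 0, 60], [0, 0.02, 0, 0, 0, 0, 60], [0, 0.02, 0, 0, 0, 0, 60], [0, 0.02, 0, 0, 0, 0, 60], [0, 0.02, 0, 0, 0, 0, 60]]}}

```text
time: 19.48
tool_pos: [0.5586, -0.368, 0.1166]
ee_rot: [3.141, 0.0, 0.6]
wrist_force: [0.0, 0.4, 0.6]
width: 0.0507
finger_force: 0.0
```

Request:
{"name": "servo_tool", "arguments": {"plan": [[0, 0, 0.58, 0, 0, 0, 60], [0, 0, 0.58, 0, 0, 0, 60], [0, 0, 0.58, 0, 0, 0, 60], [0, 0, 0.58, 0, 0, 0, 60], [0, 0, 0.58, 0, 0, 0, 60]]}}

```text
time: 19.9
tool_pos: [0.5595, -0.3686, 0.0601]
ee_rot: [3.139, -0.001, 0.6]
wrist_force: [0.7, -0.4, 0.1]
width: 0.0598
finger_force: 0.0
```

Request:
{"name": "servo_tool", "arguments": {"plan": [[0, 0, 0, 0, 0, 0, 0], [0, 0, 0, 0, 0, 0, 0], [0, 0, 0, 0, 0, 0, 0], [0, 0, 0, 0, 0, 0, 0], [0, 0, 0, 0, 0, 0, 0], [0, 0, 0, 0, 0, 0, 0], [0, 0, 0, 0, 0, 0, 0], [0, 0, 0, 0, 0, 0, 0]]}}

```text
time: 20.57
tool_pos: [0.5588, -0.3682, 0.0588]
ee_rot: [3.141, -0.0, 0.6]
wrist_force: [0.3, -1.2, 1.6]
width: 0.0249
finger_force: 30.0
```

Request:
{"name": "servo_tool", "arguments": {"plan": [[0, 0, -0.6, 0, 0, 0, 0], [0, 0, -0.6, 0, 0, 0, 0], [0, 0, -0.6, 0, 0, 0, 0]]}}

```text
time: 20.82
tool_pos: [0.561, -0.3698, 0.1247]
ee_rot: [3.132, -0.003, 0.6]
wrist_force: [0.7, -0.7, 0.5]
width: 0.0251
finger_force: 30.0
```

Request:
{"name": "servo_tool", "arguments": {"plan": [[-0.285, -0.69, 0, 0, 0, 0, 0], [-0.285, -0.69, 0, 0, 0, 0, 0], [-0.285, -0.69, 0, 0, 0, 0, 0]]}}

```text
time: 21.07
tool_pos: [0.4897, -0.3221, 0.1133]
ee_rot: [-3.128, 0.004, 0.6]
wrist_force: [0.2, 0.1, -1.9]
width: 0.0253
finger_force: 30.0
```

Request:
{"name": "servo_tool", "arguments": {"plan": [[-0.285, -0.69, 0, 0, 0, 0, 0], [-0.285, -0.69, 0, 0, 0, 0, 0], [-0.285, -0.69, 0, 0, 0, 0, 0], [-0.285, -0.69, 0, 0, 0, 0, 0], [-0.285, -0.69, 0, 0, 0, 0, 0], [-0.285, -0.69, 0, 0, 0, 0, 0]]}}

```text
time: 21.57
tool_pos: [0.4349, -0.2872, 0.119]
ee_rot: [3.14, -0.001, 0.6]
wrist_force: [-0.5, -0.5, -0.3]
width: 0.0248
finger_force: 30.0
```

```bash
python3 - <<'E'
from h import *
im=robot.snapshot("wrist"); cv2.imwrite("pics/w7.png",im[:,:,::-1])
plan([.434,-.2865,.075])
E
```

```text
at [ 0.4349 -0.2872  0.119 ] [ 3.14 -0.    0.6 ] t 21.62
az -0.0 shift [-0.003 -0.011  0.44 ] n 1 each [-0.003 -0.011  0.44 ]
```

View pics/w7.png

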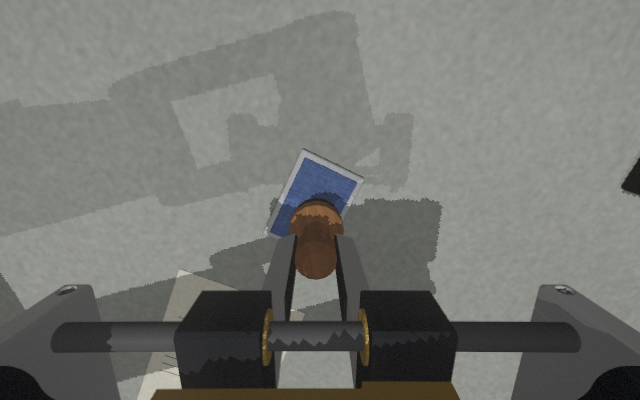

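```bash
python3 - <<'E'
from h import *
q=px2w("wrist",[[304.5,149],[364,180],[266,236]],.0135); print(q,np.linalg.norm(q[1]-q[0]),np.linalg.norm(q[2]-q[0]),(q[1]+q[2])/2)
u=(q[1]-q[0]); u/=np.linalg.norm(u); v=np.array([u[1],-u[0]]); v*=np.sign(v@(q[2]-q[0]))
print((q[0]+q[1])/2+.048*v)
E
```

```text
[[ 0.47565425 -0.2475745 ]
 [ 0.48341846 -0.31113282]
 [ 0.38065805 -0.26376937]] 0.06403079768344305 0.09636675818300806 [ 0.43203825 -0.28745109]
[ 0.43189054 -0.28517402]
```

Request:
{"name": "servo_tool", "arguments": {"plan": [[-0.02, -0.02, 0.42, 0, 0, 0, 0], [-0.02, -0.02, 0.42, 0, 0, 0, 0], [-0.02, -0.02, 0.42, 0, 0, 0, 0], [-0.02, -0.02, 0.42, 0, 0, 0, 0], [-0.02, -0.02, 0.42, 0, 0, 0, 0], [-0.02, -0.02, 0.42, 0, 0, 0, 0]]}}

```text
time: 22.12
tool_pos: [0.4319, -0.2865, 0.0781]
ee_rot: [3.139, -0.001, 0.6]
wrist_force: [-1.8, 0.0, -1.0]
width: 0.0252
finger_force: 30.0
```

Request:
{"name": "servo_tool", "arguments": {"plan": [[0, 0, 0.045, 0, 0, 0, 0], [0, 0, 0.045, 0, 0, 0, 0], [0, 0, 0.045, 0, 0, 0, 0], [0, 0, 0.045, 0, 0, 0, 0]]}}

```text
time: 22.45
tool_pos: [0.4309, -0.2857, 0.072]
ee_rot: [-3.142, 0.0, 0.6]
wrist_force: [-0.5, 0.0, -0.5]
width: 0.0251
finger_force: 30.0
```

Request:
{"name": "servo_tool", "arguments": {"plan": [[0, 0, 0.01, 0, 0, 0, 0], [0, 0, 0.01, 0, 0, 0, 0], [0, 0, 0.01, 0, 0, 0, 0], [0, 0, 0.01, 0, 0, 0, 0]]}}

```text
time: 22.78
tool_pos: [0.4311, -0.2859, 0.0714]
ee_rot: [3.141, -0.0, 0.6]
wrist_force: [-0.2, 0.6, 1.4]
width: 0.0251
finger_force: 30.0
```

Request:
{"name": "servo_tool", "arguments": {"plan": [[0, 0, 0, 0, 0, 0, 60], [0, 0, 0, 0, 0, 0, 60], [0, 0, 0, 0, 0, 0, 60], [0, 0, 0, 0, 0, 0, 60], [0, 0, 0, 0, 0, 0, 60], [0, 0, 0, 0, 0, 0, 60]]}}

```text
time: 23.28
tool_pos: [0.4308, -0.2857, 0.0709]
ee_rot: [-3.141, 0.0, 0.6]
wrist_force: [0.7, 0.1, 0.4]
width: 0.0591
finger_force: 0.0
```

Request:
{"name": "servo_tool", "arguments": {"plan": [[0, 0, -1, 0, 0, 0, 60], [0, 0, -1, 0, 0, 0, 60], [0, 0, -1, 0, 0, 0, 60], [0, 0, -1, 0, 0, 0, 60], [0, 0, -1, 0, 0, 0, 60]]}}

```text
time: 23.7
tool_pos: [0.4314, -0.2862, 0.1722]
ee_rot: [3.139, -0.001, 0.6]
wrist_force: [0.3, -0.8, -1.0]
width: 0.0598
finger_force: 0.0
```

```bash
python3 - <<'E'
from h import *
print(locate("stamp","wrist",.0145,[.432,-.286]))
print(locate("mug","scene",0,[.432,-.286]) if 0 else "")
plan([.578,.362,.15]); plan([.578,.362,.15],.176)
E
```

```text
[]

at [ 0.4301 -0.2851  0.1692] [-3.139e+00  1.000e-03  6.000e-01] t 23.8
az -0.0 shift [ 4.874 -4.507  0.192] n 5 each [ 0.975 -0.901  0.038]
at [ 0.4301 -0.2851  0.1692] [-3.139e+00  1.000e-03  6.000e-01] t 23.8
az 0.27 shift [ 2.589 -6.112  0.192] n 7 each [ 0.37  -0.873  0.027]
```

Request:
{"name": "servo_tool", "arguments": {"plan": [[0.975, -0.901, 0, 0, 0, 0, 60], [0.975, -0.901, 0, 0, 0, 0, 60], [0.975, -0.901, 0, 0, 0, 0, 60], [0.975, -0.901, 0, 0, 0, 0, 60]]}}

```text
time: 24.13
tool_pos: [0.46, -0.1509, 0.1684]
ee_rot: [-3.135, 0.0, 0.605]
wrist_force: [-0.3, -0.6, 0.6]
width: 0.0597
finger_force: 0.0
```

Request:
{"name": "servo_tool", "arguments": {"plan": [[0.975, -0.901, 0, 0, 0, 0, 60], [0.975, -0.901, 0, 0, 0, 0, 60], [0.975, -0.901, 0, 0, 0, 0, 60], [0.975, -0.901, 0, 0, 0, 0, 60]]}}

```text
time: 24.47
tool_pos: [0.4896, -0.0218, 0.1687]
ee_rot: [-3.137, 0.001, 0.606]
wrist_force: [-0.9, -1.2, -0.5]
width: 0.06
finger_force: 0.0
```

Request:
{"name": "servo_tool", "arguments": {"plan": [[0.975, -0.901, 0, 0, 0, 0, 60], [0.975, -0.901, 0, 0, 0, 0, 60], [0.975, -0.901, 0, 0, 0, 0, 60], [0.975, -0.901, 0, 0, 0, 0, 60]]}}

```text
time: 24.8
tool_pos: [0.5194, 0.107, 0.1687]
ee_rot: [-3.138, 0.002, 0.605]
wrist_force: [-1.0, 0.3, 0.5]
width: 0.06
finger_force: 0.0
```

Request:
{"name": "servo_tool", "arguments": {"plan": [[0.975, -0.901, 0, 0, 0, 0, 60], [0.975, -0.901, 0, 0, 0, 0, 60], [0.975, -0.901, 0, 0, 0, 0, 60], [0.975, -0.901, 0, 0, 0, 0, 60]]}}

```text
time: 25.13
tool_pos: [0.5492, 0.2359, 0.1683]
ee_rot: [-3.139, 0.002, 0.604]
wrist_force: [0.6, -0.6, -0.0]
width: 0.06
finger_force: 0.0
```

Request:
{"name": "servo_tool", "arguments": {"plan": [[0.975, -0.901, 0, 0, 0, 0.27, 60], [0.975, -0.901, 0, 0, 0, 0.27, 60], [0.975, -0.901, 0, 0, 0, 0.27, 60], [0.975, -0.901, 0, 0, 0, 0.27, 60], [0.975, -0.901, 0, 0, 0, 0.27, 60], [0.975, -0.901, 0, 0, 0, 0.27, 60], [0.975, -0.901, 0, 0, 0, 0.27, 60]]}}

```text
time: 25.72
tool_pos: [0.5791, 0.3592, 0.1701]
ee_rot: [3.14, 0.002, 0.175]
wrist_force: [0.1, -0.5, -0.3]
width: 0.0602
finger_force: 0.0
```

```bash
python3 - <<'E'
from h import *
for i in range(2): print(locate("stapler","wrist",0,[.578,.362],.176,True))
plan([.578,.362,.03])
im=robot.snapshot("wrist"); cv2.imwrite("pics/w8.png",im[:,:,::-1])
for n in ("top","scene"): print(n,locate("stamp",n,.0145,[.432,-.286]))
E
```

```text
[(array([0.5833, 0.3673]), array([307., 191.,  34., 110.]), array([ 28., 113.]), 0.57)]
[(array([0.5834, 0.3654]), array([310., 191.,  32., 108.]), array([ 28., 112.]), 0.97)]
at [0.5793 0.3597 0.1715] [ 3.141 -0.     0.174] t 25.92
az -0.0 shift [-0.008 -0.024  1.415] n 1 each [-0.008 -0.024  1.415]
top [(array([ 0.4373, -0.2881]), array([448., 258.,  25.,  18.]), array([25., 19.]), 0.89)]
scene [(array([ 0.4327, -0.2833]), array([196., 195.,  22.,  29.]), array([23., 30.]), 0.58)]
```

View pics/w8.png

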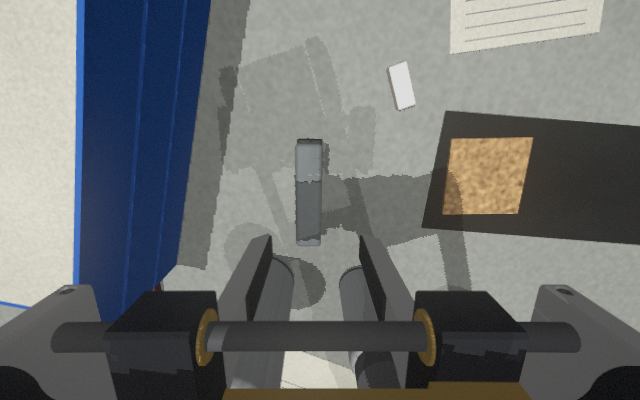

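Request:
{"name": "servo_tool", "arguments": {"plan": [[0.047, -0.056, 0.75, 0, 0, 0, 60], [0.047, -0.056, 0.75, 0, 0, 0, 60], [0.047, -0.056, 0.75, 0, 0, 0, 60]]}}

```text
time: 26.42
tool_pos: [0.5784, 0.3656, 0.0869]
ee_rot: [3.137, 0.015, 0.176]
wrist_force: [-1.2, -0.7, -1.4]
width: 0.0602
finger_force: 0.0
```

Request:
{"name": "servo_tool", "arguments": {"plan": [[0, 0, 0.68, 0, 0, 0, 60], [0, 0, 0.68, 0, 0, 0, 60], [0, 0, 0.68, 0, 0, 0, 60], [0, 0, 0.68, 0, 0, 0, 60], [0, 0, 0.68, 0, 0, 0, 60]]}}

```text
time: 26.83
tool_pos: [0.5842, 0.3684, 0.031]
ee_rot: [-3.14, -0.004, 0.176]
wrist_force: [0.3, 0.1, 0.6]
width: 0.0601
finger_force: 0.0
```

Request:
{"name": "servo_tool", "arguments": {"plan": [[0, 0, 0, 0, 0, 0, 0], [0, 0, 0, 0, 0, 0, 0], [0, 0, 0, 0, 0, 0, 0], [0, 0, 0, 0, 0, 0, 0], [0, 0, 0, 0, 0, 0, 0], [0, 0, 0, 0, 0, 0, 0], [0, 0, 0, 0, 0, 0, 0], [0, 0, 0, 0, 0, 0, 0]]}}

```text
time: 27.5
tool_pos: [0.5829, 0.3678, 0.0286]
ee_rot: [-3.141, -0.001, 0.176]
wrist_force: [-0.3, 0.5, 2.7]
width: 0.0279
finger_force: 29.9
```

Request:
{"name": "servo_tool", "arguments": {"plan": [[0, 0, -0.5, 0, 0, 0, 0], [0, 0, -0.5, 0, 0, 0, 0], [0, 0.3, -0.5, 0, 0, 0, 0], [0, 0.886, -0.5, 0, 0, 0, 0], [0, 0.886, -0.5, 0, 0, 0, 0], [0, 0.886, -0.5, 0, 0, 0, 0]]}}

```text
time: 28.0
tool_pos: [0.5993, 0.2762, 0.0775]
ee_rot: [3.139, -0.0, 0.171]
wrist_force: [-1.1, 0.3, -1.7]
width: 0.0277
finger_force: 29.9
```

Request:
{"name": "servo_tool", "arguments": {"plan": [[0, 0.886, 0, 0, 0, 0, 0], [0, 0.886, 0, 0, 0, 0, 0], [0, 0.886, 0, 0, 0, 0, 0]]}}

```text
time: 28.25
tool_pos: [0.6149, 0.1876, 0.0774]
ee_rot: [3.137, -0.0, 0.171]
wrist_force: [0.5, 0.5, -1.5]
width: 0.0277
finger_force: 29.9
```

Request:
{"name": "servo_tool", "arguments": {"plan": [[0, 0.886, 0, 0, 0, 0, 0], [0, 0.886, 0, 0, 0, 0, 0], [0, 0.886, 0, 0, 0, 0, 0]]}}

```text
time: 28.5
tool_pos: [0.6304, 0.1002, 0.0776]
ee_rot: [3.138, -0.001, 0.17]
wrist_force: [0.5, -0.1, -1.4]
width: 0.028
finger_force: 29.9
```

Request:
{"name": "servo_tool", "arguments": {"plan": [[0, 0.886, 0, 0, 0, 0.055, 0], [0, 0.886, 0, 0, 0, 0.055, 0], [0, 0.886, 0, 0, 0, 0.055, 0], [0, 0.886, 0, 0, 0, 0.055, 0], [0, 0.886, 0, 0, 0, 0.055, 0], [0, 0.886, 0, 0, 0, 0.055, 0], [0, 0.886, 0, 0, 0, 0.055, 0]]}}

```text
time: 29.08
tool_pos: [0.6444, 0.0208, 0.0778]
ee_rot: [-3.141, 0.0, 0.092]
wrist_force: [-1.2, 0.1, -2.2]
width: 0.0275
finger_force: 29.9
```

```bash
python3 - <<'E'
from h import *
im=robot.snapshot("wrist"); cv2.imwrite("pics/w9.png",im[:,:,::-1])
plan([.644,.0185,.035],.09)
E
```

```text
at [0.6444 0.0206 0.0779] [-3.141  0.     0.092] t 29.13
az 0.001 shift [-0.006  0.021  0.429] n 1 each [-0.006  0.021  0.429]
```

View pics/w9.png

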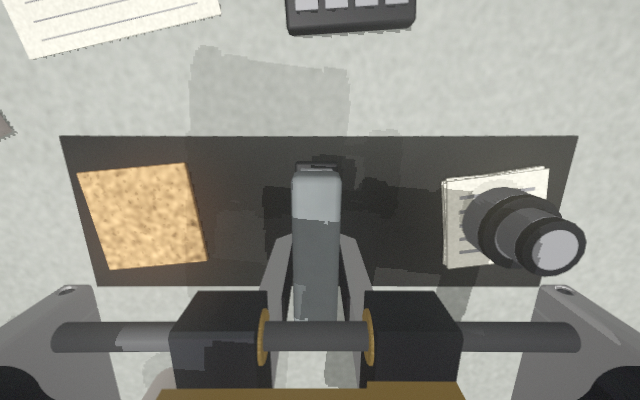

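```bash
python3 - <<'E'
from h import *
m=px2w("wrist",[[61,136],[577,136],[541,286],[98,286]],.003); print(m,m.mean(0))
c=px2w("wrist",[[77,173],[184,163],[207,260],[110,269]],.008); print(c,c.mean(0))
E
```

```text
[[ 0.69479193  0.23066084]
 [ 0.73261176 -0.18352361]
 [ 0.5949275  -0.19907335]
 [ 0.55675024  0.21902723]] [0.64477036 0.01677278]
[[0.66658535 0.21851832]
 [0.68298614 0.13141119]
 [0.59612062 0.11440108]
 [0.57924289 0.20208894]] [0.63123375 0.16660488]
```

Request:
{"name": "servo_tool", "arguments": {"plan": [[0, 0.03, 0.43, 0, 0, 0, 0], [0, 0.03, 0.43, 0, 0, 0, 0], [0, 0.03, 0.43, 0, 0, 0, 0], [0, 0.03, 0.43, 0, 0, 0, 0], [0, 0.03, 0.43, 0, 0, 0, 0], [0, 0.03, 0.43, 0, 0, 0, 0]]}}

```text
time: 29.63
tool_pos: [0.6455, 0.016, 0.0364]
ee_rot: [3.141, -0.002, 0.09]
wrist_force: [-0.1, 0.8, -2.0]
width: 0.0279
finger_force: 30.0
```

Request:
{"name": "servo_tool", "arguments": {"plan": [[0, 0, 0.035, 0, 0, 0, 0], [0, 0, 0.035, 0, 0, 0, 0], [0, 0, 0.035, 0, 0, 0, 0], [0, 0, 0.035, 0, 0, 0, 0]]}}

```text
time: 29.97
tool_pos: [0.6448, 0.0156, 0.0315]
ee_rot: [3.142, 0.0, 0.089]
wrist_force: [0.6, -0.1, -1.6]
width: 0.0277
finger_force: 30.0
```

Request:
{"name": "servo_tool", "arguments": {"plan": [[0, 0, 0.02, 0, 0, 0, 0], [0, 0, 0.02, 0, 0, 0, 0], [0, 0, 0.02, 0, 0, 0, 0], [0, 0, 0.02, 0, 0, 0, 0]]}}

```text
time: 30.3
tool_pos: [0.6454, 0.0156, 0.0307]
ee_rot: [3.141, -0.001, 0.089]
wrist_force: [-1.3, 0.3, 5.4]
width: 0.0275
finger_force: 30.0
```

Request:
{"name": "servo_tool", "arguments": {"plan": [[0, 0, 0, 0, 0, 0, 60], [0, 0, 0, 0, 0, 0, 60], [0, 0, 0, 0, 0, 0, 60], [0, 0, 0, 0, 0, 0, 60], [0, 0, 0, 0, 0, 0, 60], [0, 0, 0, 0, 0, 0, 60]]}}

```text
time: 30.8
tool_pos: [0.6447, 0.0157, 0.0291]
ee_rot: [3.142, 0.0, 0.089]
wrist_force: [-0.3, 0.3, -0.6]
width: 0.0595
finger_force: 0.0
```

Request:
{"name": "servo_tool", "arguments": {"plan": [[0, 0, -1, 0, 0, 0, 94], [0, 0, -1, 0, 0, 0, 94], [0, 0, -1, 0, 0, 0, 94]]}}

```text
time: 31.05
tool_pos: [0.6473, 0.0156, 0.1357]
ee_rot: [3.14, -0.009, 0.089]
wrist_force: [1.0, 0.4, 1.3]
width: 0.0767
finger_force: 0.0
```

Request:
{"name": "servo_tool", "arguments": {"plan": [[0, 0, -0.85, 0, 0, 0, 94], [0, 0, -0.85, 0, 0, 0, 94], [0, 0, -0.85, 0, 0, 0, 94], [0, 0, -0.85, 0, 0, 0, 94], [0, 0, -0.85, 0, 0, 0, 94]]}}

```text
time: 31.47
tool_pos: [0.6448, 0.0157, 0.2144]
ee_rot: [3.141, -0.0, 0.089]
wrist_force: [0.3, -0.1, -0.8]
width: 0.0942
finger_force: 0.0
```

```bash
python3 - <<'E'
from h import *
print(locate("stapler","wrist",.003,[.644,.0175],.09)); print(locate("coaster","wrist",.003,[.631,.167],.18,False))
for i in range(2): print(locate("flask","top",0,[.465,.28])[0],locate("flask","scene",0,[.465,.28]))
plan([.464,.283,.21],.089); plan([.464,.283,.21],1.5)
E
```

```text
[(array([0.6452, 0.0155]), array([315., 186.,  30.,  97.]), array([ 25., 100.]), 0.67)]
[(array([0.6288, 0.1654]), array([200., 183.,  85.,  77.]), array([83., 73.]), 0.63)]
(array([0.4553, 0.4244]), array([122., 241.,  80.,  40.]), array([54., 30.]), 0.92) [(array([0.4694, 0.285 ]), array([431., 144.,  33.,  59.]), array([33., 59.]), 0.94), (array([0.4214, 0.4387]), array([478., 118.,  52.,  89.]), array([37., 58.]), 0.84)]
(array([0.4552, 0.4271]), array([121., 241.,  78.,  38.]), array([54., 30.]), 0.82) [(array([0.4235, 0.439 ]), array([479., 119.,  51.,  86.]), array([37., 58.]), 0.75), (array([0.4714, 0.2825]), array([431., 145.,  33.,  56.]), array([33., 59.]), 0.68)]
at [0.6448 0.0157 0.2142] [3.142 0.    0.089] t 32.02
az 0.0 shift [-1.563 -2.823  0.042] n 3 each [-0.521 -0.941  0.014]
at [0.6448 0.0157 0.2142] [3.142 0.    0.089] t 32.02
az -0.898 shift [ 2.539 -1.993  0.042] n 3 each [ 0.846 -0.664  0.014]
```

Request:
{"name": "servo_tool", "arguments": {"plan": [[-0.52, -0.94, 0, 0, 0, -0.898, 94], [-0.52, -0.94, 0, 0, 0, -0.898, 94], [-0.52, -0.94, 0, 0, 0, -0.898, 94], [-0.52, -0.94, 0, 0, 0, -0.898, 94], [-0.52, -0.94, 0, 0, 0, -0.898, 94], [-0.52, -0.94, 0, 0, 0, -0.898, 94], [-0.52, -0.94, 0, 0, 0, -0.898, 94], [-0.52, -0.94, 0, 0, 0, -0.898, 94], [-0.52, -0.94, 0, 0, 0, -0.898, 94], [-0.52, -0.94, 0, 0, 0, -0.898, 94], [-0.52, -0.94, 0, 0, 0, -0.898, 94], [-0.52, -0.94, 0, 0, 0, -0.898, 94]]}}

```text
time: 33.02
tool_pos: [0.5847, 0.1047, 0.2146]
ee_rot: [3.141, 0.0, 1.505]
wrist_force: [0.6, -0.1, 0.2]
width: 0.0939
finger_force: 0.0
```

```bash
python3 - <<'E'
from h import *
for i in range(2): print(locate("flask","wrist",0,[.466,.283]))
plan([.466,.283,.2])
im=robot.snapshot("wrist"); cv2.imwrite("pics/w10.png",im[:,:,::-1])
E
```

```text
[(array([0.4617, 0.2604]), array([158.,  34., 141.,  68.]), array([139., 105.]), 0.86)]
[(array([0.4627, 0.2602]), array([158.,  35., 138.,  70.]), array([138., 105.]), 0.63)]
at [0.5847 0.1047 0.2146] [3.141 0.    1.499] t 33.22
az -0.0 shift [ 1.693 -1.312  0.146] n 2 each [ 0.846 -0.656  0.073]
```

View pics/w10.png

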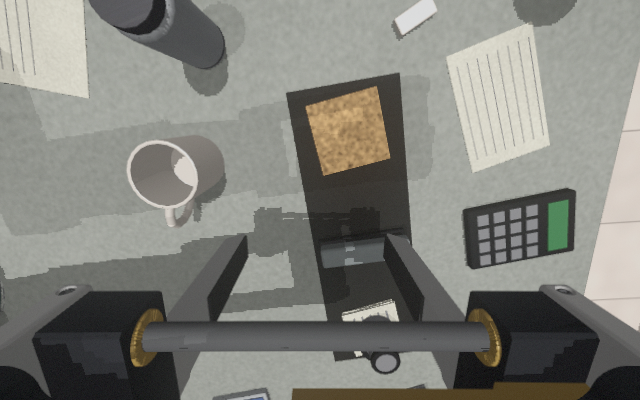

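Request:
{"name": "servo_tool", "arguments": {"plan": [[0.846, -0.656, 0, 0, 0, 0, 94], [0.846, -0.656, 0, 0, 0, 0, 94], [0.846, -0.656, 0, 0, 0, 0, 94]]}}

```text
time: 33.52
tool_pos: [0.5235, 0.196, 0.2145]
ee_rot: [-3.141, -0.002, 1.5]
wrist_force: [-0.0, -0.2, 0.4]
width: 0.094
finger_force: 0.0
```

Request:
{"name": "servo_tool", "arguments": {"plan": [[0.846, -0.656, 0, 0, 0, 0, 94], [0.846, -0.656, 0, 0, 0, 0, 94], [0.846, -0.656, 0, 0, 0, 0, 94], [0.846, -0.656, 0, 0, 0, 0, 94], [0.846, -0.656, 0, 0, 0, 0, 94], [0.846, -0.656, 0, 0, 0, 0, 94]]}}

```text
time: 34.02
tool_pos: [0.4662, 0.2823, 0.2145]
ee_rot: [3.141, 0.001, 1.499]
wrist_force: [-0.1, 0.6, 1.0]
width: 0.0942
finger_force: 0.0
```

```bash
python3 - <<'E'
from h import *
for i in range(2): print(locate("flask","wrist",0,[.466,.283]))
plan([.466,.283,.11])
im=robot.snapshot("wrist"); cv2.imwrite("pics/w11.png",im[:,:,::-1])
E
```

```text
[(array([0.4369, 0.4126]), array([267.,  59., 140., 118.]), array([77., 88.]), 0.69), (array([0.4661, 0.279 ]), array([316., 207.,  64.,  83.]), array([58., 85.]), 0.6)]
[(array([0.4365, 0.4123]), array([266.,  59., 142., 118.]), array([78., 88.]), 0.81), (array([0.4648, 0.279 ]), array([314., 207.,  66.,  83.]), array([58., 85.]), 0.73)]
at [0.4666 0.2817 0.2143] [-3.142  0.     1.498] t 34.22
az -0.0 shift [ 0.013 -0.007  1.043] n 1 each [ 0.013 -0.007  1.043]
```

View pics/w11.png

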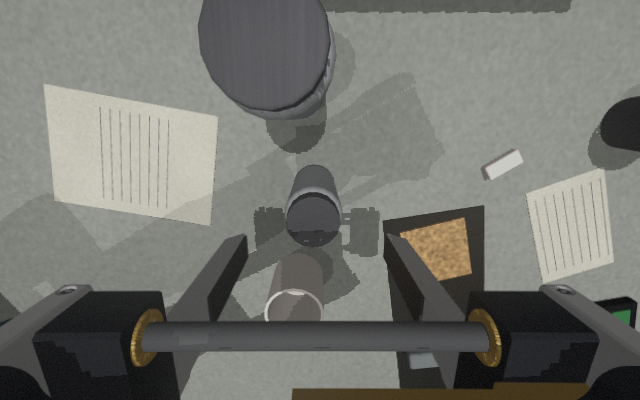

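Request:
{"name": "servo_tool", "arguments": {"plan": [[-0.01, 0, 0.6, 0, 0, 0, 94], [-0.01, 0, 0.6, 0, 0, 0, 94], [-0.01, 0, 0.6, 0, 0, 0, 94], [-0.01, 0, 0.6, 0, 0, 0, 94]]}}

```text
time: 34.6
tool_pos: [0.4654, 0.2809, 0.1534]
ee_rot: [-3.139, 0.002, 1.499]
wrist_force: [0.2, -0.2, 0.5]
width: 0.0941
finger_force: 0.0
```

Request:
{"name": "servo_tool", "arguments": {"plan": [[0, 0, 0.44, 0, 0, 0, 94], [0, 0, 0.44, 0, 0, 0, 94], [0, 0, 0.44, 0, 0, 0, 94], [0, 0, 0.44, 0, 0, 0, 94]]}}

```text
time: 34.93
tool_pos: [0.4667, 0.2821, 0.1125]
ee_rot: [3.14, -0.001, 1.5]
wrist_force: [0.5, 0.6, 0.6]
width: 0.0941
finger_force: 0.0
```

Request:
{"name": "servo_tool", "arguments": {"plan": [[0, 0, 0, 0, 0, 0, 0], [0, 0, 0, 0, 0, 0, 0], [0, 0, 0, 0, 0, 0, 0], [0, 0, 0, 0, 0, 0, 0], [0, 0, 0, 0, 0, 0, 0], [0, 0, 0, 0, 0, 0, 0], [0, 0, 0, 0, 0, 0, 0], [0, 0, 0, 0, 0, 0, 0]]}}

```text
time: 35.6
tool_pos: [0.4656, 0.2818, 0.1106]
ee_rot: [-3.141, 0.0, 1.5]
wrist_force: [-0.7, -0.0, 1.7]
width: 0.0535
finger_force: 30.0
```

Request:
{"name": "servo_tool", "arguments": {"plan": [[0, 0, -0.2, 0, 0, 0, 0], [0, 0, -0.4, 0, 0, 0, 0], [0, 0, -0.4, 0, 0, 0, 0], [0, 0, -0.4, 0, 0, 0, 0]]}}

```text
time: 35.93
tool_pos: [0.4662, 0.2819, 0.1507]
ee_rot: [3.14, -0.001, 1.5]
wrist_force: [0.1, -0.4, -2.9]
width: 0.0536
finger_force: 30.0
```

Request:
{"name": "servo_tool", "arguments": {"plan": [[-0.08, 0.13, 0, 0, 0, 0, 0], [-0.2, 0.34, 0, 0, 0, 0, 0], [-0.32, 0.54, 0, 0, 0, 0, 0], [-0.44, 0.74, 0, 0, 0, 0, 0], [-0.513, 0.861, 0, 0, 0, 0, 0]]}}

```text
time: 36.35
tool_pos: [0.5493, 0.2219, 0.1478]
ee_rot: [-3.139, 0.003, 1.498]
wrist_force: [0.4, 0.0, -3.4]
width: 0.0534
finger_force: 30.0
```

Request:
{"name": "servo_tool", "arguments": {"plan": [[-0.12, 0.2, 0, 0, 0, 0, 0], [-0.24, 0.4, 0, 0, 0, 0, 0], [-0.36, 0.6, 0, 0, 0, 0, 0], [-0.46, 0.77, 0, 0, 0, 0, 0], [-0.513, 0.861, 0, 0, 0, 0, 0], [-0.513, 0.861, 0, 0, 0, 0, 0], [-0.513, 0.861, 0, 0, 0, 0, 0], [-0.513, 0.861, 0, 0, 0, 0, 0]]}}

```text
time: 37.02
tool_pos: [0.6292, 0.1679, 0.1498]
ee_rot: [-3.14, -0.0, 1.501]
wrist_force: [0.7, 0.6, -2.5]
width: 0.0538
finger_force: 30.0
```

```bash
python3 - <<'E'
from h import *
plan([.630,.167,.12])
im=robot.snapshot("wrist"); cv2.imwrite("pics/w12.png",im[:,:,::-1])
print(locate("coaster","wrist",.003,[.631,.167],.18,False))
E
```

```text
at [0.6292 0.1679 0.1498] [-3.14  -0.     1.501] t 37.02
az -0.0 shift [-0.008  0.008  0.298] n 1 each [-0.008  0.008  0.298]
[(array([0.6328, 0.174 ]), array([317., 189.,  99.,  83.]), array([99., 97.]), 0.64)]
```

View pics/w12.png

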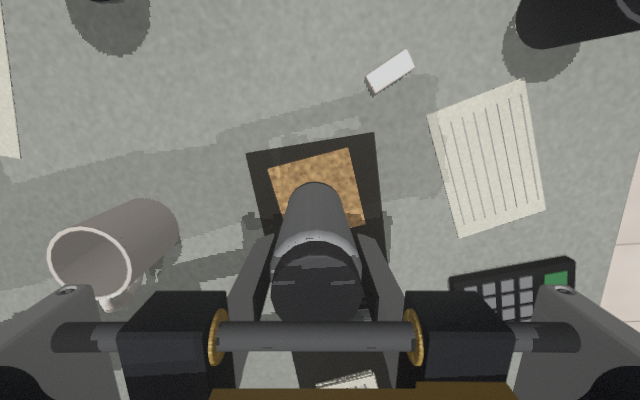

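Request:
{"name": "servo_tool", "arguments": {"plan": [[0, 0.01, 0.15, 0, 0, 0, 0], [0, 0.01, 0.27, 0, 0, 0, 0], [0, 0.01, 0.27, 0, 0, 0, 0], [0, 0.01, 0.27, 0, 0, 0, 0], [0, 0.01, 0.27, 0, 0, 0, 0]]}}

```text
time: 37.53
tool_pos: [0.631, 0.1674, 0.1236]
ee_rot: [-3.141, 0.0, 1.5]
wrist_force: [0.4, 0.1, -2.7]
width: 0.0534
finger_force: 30.0
```

Request:
{"name": "servo_tool", "arguments": {"plan": [[0, 0, 0.04, 0, 0, 0, 0], [0, 0, 0.04, 0, 0, 0, 0], [0, 0, 0.04, 0, 0, 0, 0], [0, 0, 0.04, 0, 0, 0, 0]]}}

```text
time: 37.87
tool_pos: [0.6314, 0.1671, 0.1197]
ee_rot: [3.141, 0.0, 1.5]
wrist_force: [-0.1, -0.5, -2.2]
width: 0.054
finger_force: 30.0
```

Request:
{"name": "servo_tool", "arguments": {"plan": [[0, 0, 0.015, 0, 0, 0, 0], [0, 0, 0.015, 0, 0, 0, 0], [0, 0, 0.015, 0, 0, 0, 0], [0, 0, 0.015, 0, 0, 0, 0]]}}

```text
time: 38.2
tool_pos: [0.6316, 0.1671, 0.1186]
ee_rot: [3.14, -0.0, 1.5]
wrist_force: [-0.0, -1.3, -1.1]
width: 0.0534
finger_force: 30.0
```

Nearly seated; one more millimetre, then open and rise.

Request:
{"name": "servo_tool", "arguments": {"plan": [[0, 0, 0.01, 0, 0, 0, 0], [0, 0, 0.01, 0, 0, 0, 0], [0, 0, 0.01, 0, 0, 0, 0], [0, 0, 0.01, 0, 0, 0, 94], [0, 0, 0.01, 0, 0, 0, 94], [0, 0, 0.01, 0, 0, 0, 94], [0, 0, 0.01, 0, 0, 0, 94], [0, 0, 0.01, 0, 0, 0, 94], [0, 0, 0.01, 0, 0, 0, 94], [0, 0, 0.01, 0, 0, 0, 94]]}}

```text
time: 39.03
tool_pos: [0.6312, 0.1671, 0.1167]
ee_rot: [-3.141, 0.0, 1.5]
wrist_force: [-0.1, 0.2, -1.2]
width: 0.093
finger_force: 0.0
```

Request:
{"name": "servo_tool", "arguments": {"plan": [[0, 0, -0.3, 0, 0, 0, 94], [0, 0, -0.6, 0, 0, 0, 94], [0, 0, -1, 0, 0, 0, 94], [0, 0, -1, 0, 0, 0, 94], [0, 0, -1, 0, 0, 0, 94], [0, 0, -1, 0, 0, 0, 94]]}}

```text
time: 39.53
tool_pos: [0.6312, 0.1671, 0.217]
ee_rot: [3.141, 0.0, 1.5]
wrist_force: [0.2, 1.0, -0.7]
width: 0.0938
finger_force: 0.0
```

```bash
python3 - <<'E'
from h import *
robot.snapshot("wrist")
print([r for r in locate("flask","wrist",.008,[.63,.167],0,False)],locate("coaster","wrist",.003,[.63,.167],.18,False))
g=dict(flask=(.008,.63,.1665,0),wide_tin=(.013,.6583,-.131,0),narrow_tin=(.045,.66,-.132,0),stamp=(.0145,.432,-.286,0),stapler=(.003,.645,.0157,.09))
for n in("top","scene"):
    im=robot.snapshot(n); cv2.imwrite(f"pics/{n}1.png",im[:,:,::-1])
    for t,(z,x,y,w) in g.items(): print(n,t,locate(t,n,z,[x,y],w,False))
a=cv2.imread("pics/scene1.png")[90:330,120:520]; cv2.imwrite("pics/f.png",cv2.resize(a,None,fx=2,fy=2))
E
```

```text
[(array([0.4933, 0.3374]), array([131.,  12.,  87.,  22.]), array([161., 123.]), 0.72), (array([0.6317, 0.1644]), array([317., 209.,  64.,  84.]), array([60., 87.]), 0.65), (array([0.6312, 0.1994]), array([314., 176.,  81.,  68.]), array([62., 76.]), 0.18)] []
top flask [(array([0.4525, 0.4359]), array([115., 242.,  66.,  39.]), array([55., 30.]), 0.71), (array([0.6278, 0.1501]), array([252., 165.,  18.,  36.]), array([33., 41.]), 0.54)]
top wide_tin [(array([ 0.647 , -0.1283]), array([376., 166.,  23.,  32.]), array([27., 28.]), 0.84)]
top narrow_tin [(array([ 0.6604, -0.1298]), array([379., 157.,  18.,  24.]), array([20., 21.]), 0.83)]
top stamp [(array([ 0.4411, -0.2891]), array([449., 257.,  26.,  18.]), array([25., 19.]), 0.77)]
top stapler [(array([0.645 , 0.0138]), array([315., 166.,  10.,  52.]), array([16., 55.]), 0.62)]
scene flask [(array([0.4124, 0.4532]), array([483., 113.,  41.,  71.]), array([38., 58.]), 0.91), (array([0.6365, 0.1654]), array([415., 208.,  35.,  59.]), array([36., 61.]), 0.66)]
scene wide_tin [(array([ 0.6677, -0.1288]), array([284., 269.,  30.,  30.]), array([30., 33.]), 0.66)]
scene narrow_tin [(array([ 0.6645, -0.1318]), array([281., 261.,  18.,  23.]), array([21., 24.]), 0.7)]
scene stamp [(array([ 0.4327, -0.2835]), array([196., 195.,  21.,  31.]), array([23., 30.]), 0.84), (array([0.6565, 0.0105]), array([347., 244.,  35.,  54.]), array([20., 31.]), 0.59)]
scene stapler [(array([0.6449, 0.0154]), array([348., 244.,  35.,  53.]), array([35., 59.]), 0.97)]
```

View pics/f.png

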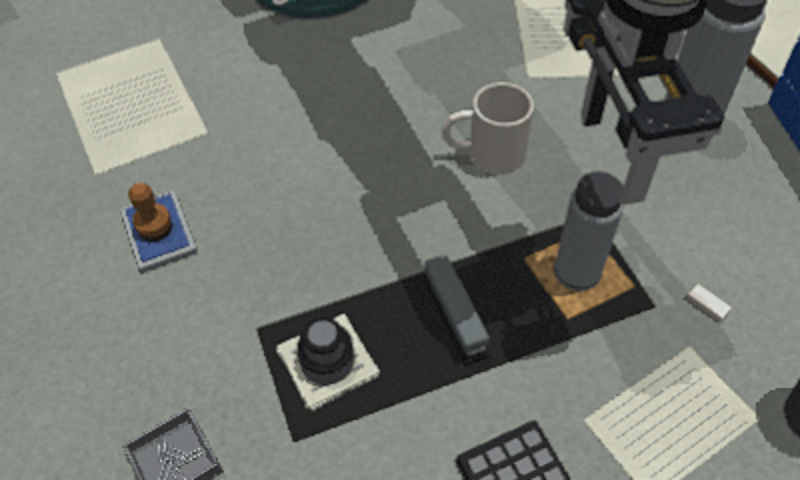

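```bash
python3 - <<'E'
from h import *
f=lambda P:np.array(P)/2+[120,90]
q=px2w("scene",f([[122,207],[178,193],[197,243],[143,270]]),.0135); print(q,q.mean(0))
a=np.linspace(0,6.28,9)
for c in ((.432,-.286),q.mean(0)):
    r=w2px("scene",np.c_[c[0]+.021*np.cos(a),c[1]+.021*np.sin(a),0*a+.0365]); k=w2px("scene",[[*c,.0145+.075],[*c,.0145]])
    print(((r-[120,90])*2).min(0),((r-[120,90])*2).max(0),(k-[120,90])*2)
E
```

```text
[[ 0.39171822 -0.32083643]
 [ 0.38969979 -0.25337649]
 [ 0.47097848 -0.24122622]
 [ 0.49077926 -0.30535015]] [ 0.43579394 -0.28019732]
[131.28468833 200.65925808] [167.8031258  228.36721043] [[137.16746451 185.42883152]
 [154.4512859  225.59318005]]
[136.66103667 201.96869313] [173.19691218 229.74903295] [[142.78321815 186.79440358]
 [159.74636961 226.92897331]]
```

```bash
python3 -c "
from bench import robot
print(robot.close_job())"
```

```text
the job is handed in; nothing more can be done
None
```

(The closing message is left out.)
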